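Draw in the far hopper and dosing cups with a hook and set up the cleaned grinder

TASK

The coffee grinder has been cleaned and must be made ready: its hopper and two or three steel dosing cups stand under the low glass shelf at the far side of the counter, where the gripper does not go, so take the forked hook by its wooden handle, hook it behind each of them and draw it out towards you into the open, before you touch it with anything but the hook. While the hopper is still off the grinder, turn the adjustment ring clockwise until the burrs touch, back it off four clicks (four marks of its scale), and only then push the hopper fully home over the grinder's throat. Finish with every dosing cup upright on the slotted steel tray and the hook back on its rubber mat, and leave the other things on the counter where they are.

Things in the scene. Friction and masses are not known exactly. Their poses are not given: they have to be found in the camera images.
- hook: forked pull hook, 0.16 kg, on the rubber mat on its prong tips and handle butt. Wooden handle 150 x 24 wide x 20 high, then a 7 mm rod. Origin: on the handle's centre line, 95 mm from the butt (grip here, near the balance point), 28 mm above the mat. As it stands z is up, y across, x level towards the prongs; handle and rod rise along +x at 11.2 degrees: pitch nose-down by that to level the rod
- hook_tip (a point): midway between the hook's two prong tips (centres of their 3.5 mm round ends), at [0.260, 0, -0.025] in the hook's frame, same axes. The prongs, 7 mm thick, 40 mm apart, stand square to the rod at its end, 250 mm from the hook's origin, 75 mm long; rod level, it passes 71 mm above the tips
- hopper: hopper of the grinder: bare aluminium tube open at both ends, 58 mm high, 0.10 kg, standing on its neck: lower 23 mm 50 mm across outside, 44 mm inside; top 27 mm 58 mm across (grasp there from above). Origin: centre of its lower rim, z up. The neck goes over the grinder's throat as a sleeve down to the shoulder, origin then at point throat
- cup_a: steel dosing cup, open at the top, straight round wall 58 mm across, 50 mm high, 0.12 kg; grasp it across its outside from above. Origin: centre of its underside, z up. It may be absent
- cup_b: steel dosing cup, open at the top, straight round wall 58 mm across, 50 mm high, 0.12 kg; grasp it across its outside from above. Origin: centre of its underside, z up. It may be absent
- cup_c: steel dosing cup, open at the top, straight round wall 58 mm across, 50 mm high, 0.12 kg; grasp it across its outside from above. Origin: centre of its underside, z up. It may be absent
- throat (a point): axis of the grinder's throat at its shoulder, 176.5 mm above the worktop. The grinder is a fixed grey machine, foot 150 x 110, head 86 across, 135 high. From the shoulder, 54 mm across, the round throat rises 20 mm: 40 mm across (2 mm clearance all round in the hopper's neck), top 5 mm coned to 33 mm. z up, -x is the grinder's front
- ring_grip (a point): centre of the black knurled adjustment ring, 60 mm across, 20 mm high, on the throat's axis just under the shoulder, 18 mm clear of the head below; grasp across its diameter from above, fingers either side of the throat (whose top is 33 mm above this point). Axes turn with the ring; -x points at its white index line
- adjust_ring (a joint): ring angle in rad: 0 is the hard stop where the burrs touch, positive is anticlockwise from above (coarser), up to 2.1. A spring ball clicks every 15 degrees (0.262 rad), one white scale mark on the head per click, counted from the broadest mark at the front (0); about 0.1 N m turns it; let go between clicks it drops into the nearest
- cup_tray: fixed slotted stainless tray, 130 mm (its x) by 250 mm (its y), flat top 18 mm above the worktop, no rim. Origin: centre of its underside
- glass_shelf: fixed clear glass shelf on four 14 mm steel legs over the place where hopper and cups start: 140 mm (its x) by 480 mm (its y), underside 172 mm above the worktop; legs at x +-50, y +-225 mm. A bell stands on its top, at y -185 mm. Origin: on the worktop under its centre
- bar_mat: fixed ribbed rubber mat, 380 mm (its x) by 110 mm (its y), 6 mm thick, where the hook lives. Origin: centre of its underside
- cocoa_shaker: bystander: cocoa shaker 68 mm across, 108 mm high; origin centre of its underside; leave alone
- sticker_roll: bystander: roll of stickers lying flat, 68 mm across, 38 mm high; origin centre of its underside; leave alone
- tamper: bystander: tamper with wooden handle, 58 mm across, 97 mm high; origin centre of its underside; leave alone
Not all that is in view belongs to the job. What is shaped like the hopper but pink is not meant.

How it is judged:
By the outcome, as a careful person would: the job done as asked, in the order asked, and still so for the second after the job is handed in, with the robot touching nothing.
Of cup_a, cup_b, cup_c only 2 to 3 are there at a start; the rules pass over those that are not, and their reading is None.
At some moment in a run one of cup_a, cup_b, cup_c may be knocked a few centimetres aside while the robot is not near it.
It also fails if it takes over 210 s, if anything falls off the work surface, if the arm or the gripper's body presses on something with over 40 N, if the wrist force passes 120 N, or if a joint passes its speed limit or range.

ROBOT

A 7-joint arm with a two-finger parallel gripper is mounted at the origin on a cart in front of the work surface, level with it; the furniture and walls round the work are solid. World frame = base frame: x ahead of the robot, y to its left, z up, the work surface at z = 0. Lengths are in m, angles in rad, forces in N, time in s.
With the tool pointing down it reaches from about 0.35 to 0.775 m from the base axis. Payload 3.1 kg.
Tool frame: the origin (TCP) lies on the front face of the gripper's body, between the roots of the fingers; the fingertips stand 73 mm ahead of it and the grasp point (between the pads) lies 54 mm ahead of it; z points along the fingers, x is the direction in which the jaws open and shut, and the axes are right-handed (so a half turn about z gives the same grasp; the last joint's range is limited). The gripper opens to 85 mm and grips with 20 to 120 N. Pads are 22 mm wide; open, the fingers measure 114 mm over their backs; the gripper's body (76 mm by 85 mm) begins 54 mm behind the grasp point. The pads swing forward as they close: fully open they stand 13 mm farther back than shut.
Start: joints at [1.262, 0.311, 0.014, 1.512, -0.004, 1.319, -0.027], TCP at [0.145, -0.531, 0.304] pointing down, gripper open.
Joint ranges: [-2.7, 2.7], [-0.3, 1.91], [-1.27, 1.3], [0.12, 2.57], [-1.44, 4.58], [0.2, 2.03], [-3.05, 3.05]. Speed limits (rad/s): [2.79, 2.79, 3.14, 3.14, 3.14, 3.14, 3.14].

INTERFACE

Orientations are given as a unit quaternion [w, x, y, z].
In Python, from workcell import manip, grab_frame gives the robot as it stands.
- The arm moves only by the tool apply_moves, never from a script. Its argument "targets" is a list of rows, each a list of 2 entries, a list of its own where there are three numbers: the shift along the world's x, y, z in m, then the turn, a rotation vector about the world's x, y, z in degrees. In form: [[[tx, ty, tz], [wx, wy, wz]], ...]. A call has 1 to 5 rows; each row is the pose to reach, as a shift and turn from the pose commanded when the call began; what a row does not reach only later rows make up. A row lasts 1/12 s, in which the tool goes at most 41.7 mm and 7.16 degrees, less where a joint would pass 70% of its speed; a pose out of reach is approached as far as the arm can. A call with a gripper value outside its range is refused whole. "jaw" is the opening, from 0 (shut) to 1 (fully open), set as the call begins (left out, the last holds). The fingers move at their own pace and stop on an object; the grip force is fixed at half the most. Time passes only in rows, so rows that repeat a pose let the fingers close. It gives the time, the measured TCP pose, the force and the opening at its end, in the units of the state.
- manip.get_state(): the state, without advancing time (a new reading comes with each control period).
- grab_frame(name): name is "scene" or "side" or "wrist"; returns a dict with "pixels" (480x640x3 uint8, red, green, blue), "fx", "fy", "cx", "cy" (pixels), "R" (3x3) and "t" (3): a world point X has camera coordinates R X + t; the wrist camera has in their place "mount" (4x4, takes a point from camera to tool coordinates, whose origin is the TCP and whose axes are the tool frame's). Camera axes: x right, y down, z forward; pixel columns grow to the right and rows downward; lengths in m; the calibration is good to about 2 mm. A picture is of the moment at which its call begins: read the wrist's pose just before it. There is no depth.
- manip.hand_in(): hands the job in, once; it reports no verdict.
The state is a dict: "time_s": time; "q": joint angles; "dq": joint speeds; "joint_torque": joint torques, N m; "eef_pos": TCP position; "tcp_rot": TCP orientation; "ft_force": force on the tool from outside, world axes, zero at the start; "wrist_torque": the same for the moment, N m; "grip_width": finger opening in m.
Only numpy, scipy, OpenCV 4.12 (cv2) and the standard library are available. Lean on these libraries where they do the work, as an engineer would, in place of code of your own. Each camera call takes 0.05 s, during which the arm holds its last target.

## Working session

There is one attempt and no reset: what is moved stays moved. The work goes in short steps, Python scripts to look and compute and a tool call to move; the robot and the scene stay as the last step left them, time stands still between calls to the robot, and variables do not carry over. Pictures are saved under pics/ and viewed, and the job is handed in when it is done.

Besides the shell and the picture viewer there is one more tool, called after ">>>" by a JSON object that holds its "method" and its "body", one argument or row to a line. apply_moves: Moves the arm, as the interface text tells. Its arguments: {"type":"object","properties":{"targets":{"type":"array","items":{"type":"array"}},"jaw":{"type":"number"}},"required":["targets"]}

```bash
mkdir -p pics; ls; cat > h.py <<'E'
import numpy as np, cv2, json
from workcell import manip, grab_frame
from scipy.spatial.transform import Rotation as Ro
def snap(name,fn):
    s=manip.get_state()
    f=grab_frame(name); cv2.imwrite('pics/'+fn,f['pixels'][:,:,::-1])
    if 'mount' in f:
        q=s['tcp_rot']; q=np.array(q)
        T=np.eye(4); T[:3,:3]=Ro.from_quat([q[1],q[2],q[3],q[0]]).as_matrix(); T[:3,3]=s['eef_pos']
        M=T@np.array(f['mount']); f['R']=M[:3,:3].T; f['t']=-M[:3,:3].T@M[:3,3]
    f['R']=np.array(f['R']);f['t']=np.array(f['t'])
    np.savez('pics/'+fn[:-4]+'.npz',R=f['R'],t=f['t'],k=[f['fx'],f['fy'],f['cx'],f['cy']],px=f['pixels'])
    return f
def load(fn):
    d=np.load('pics/'+fn+'.npz'); k=d['k']
    return dict(R=d['R'],t=d['t'],fx=k[0],fy=k[1],cx=k[2],cy=k[3],pixels=d['px'])
def ray(f,u,v):
    d=f['R'].T@np.array([(u-f['cx'])/f['fx'],(v-f['cy'])/f['fy'],1.]); c=-f['R'].T@f['t']
    return c,d/np.linalg.norm(d)
def onz(f,u,v,z):
    c,d=ray(f,u,v); return c+d*(z-c[2])/d[2]
def proj(f,X):
    c=f['R']@np.array(X,float)+f['t']; return np.array([f['fx']*c[0]/c[2]+f['cx'],f['fy']*c[1]/c[2]+f['cy']])
def tri(*fr):
    A=np.zeros((3,3));b=np.zeros(3)
    for f,u,v in fr:
        c,d=ray(f,u,v);P=np.eye(3)-np.outer(d,d);A+=P;b+=P@c
    X=np.linalg.solve(A,b); return X,[np.linalg.norm((np.eye(3)-np.outer(ray(f,u,v)[1],ray(f,u,v)[1]))@(X-ray(f,u,v)[0])) for f,u,v in fr]
E
python3 - <<'E'
from h import *
np.set_printoptions(precision=4,suppress=True)
s=manip.get_state();print(s)
for n in ['scene','side','wrist']:
    f=snap(n,n+'0.png'); print(n,f['fx'],-f['R'].T@f['t'],f['R'][2])
E
```

```text
pics
{'time_s': 0.0, 'q': array([ 1.2623,  0.3117,  0.014 ,  1.5131, -0.0044,  1.3192, -0.0272]), 'dq': array([-0.0019, -0.002 , -0.0012,  0.0014,  0.0016, -0.0018, -0.0012]), 'joint_torque': array([ -0.0002, -37.9919,   0.1459, -23.0592,   0.0123,   0.0134,
         0.    ]), 'eef_pos': array([ 0.1449, -0.53  ,  0.3028]), 'tcp_rot': array([-0.0007,  0.7949, -0.6067, -0.001 ]), 'ft_force': array([0.8002, 0.3202, 0.0774]), 'wrist_torque': array([ 0.0053, -0.0301, -0.0046]), 'grip_width': 0.08543378168610238}
scene 455.986323782501 [-0.0658  0.4988  1.051 ] [ 0.5356 -0.3706 -0.7588]
side 594.0163464982505 [-0.2707  0.1862  1.5525] [ 0.5136 -0.0814 -0.8541]
wrist 432.35050358769354 [ 0.2102 -0.5122  0.3742] [-0.2581 -0.0687 -0.9637]
```

View pics/scene0.png

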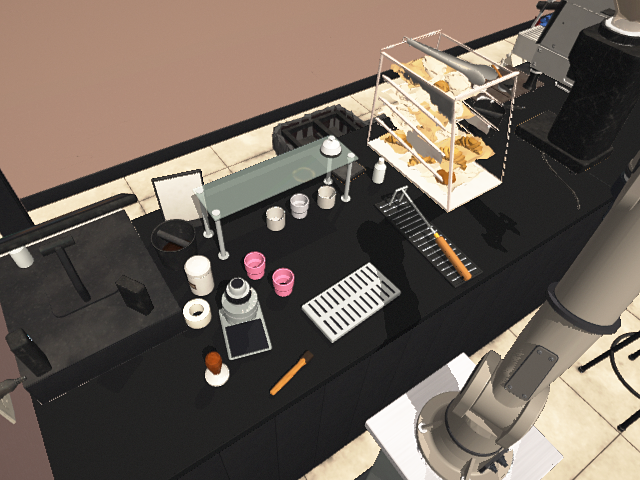

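View pics/side0.png

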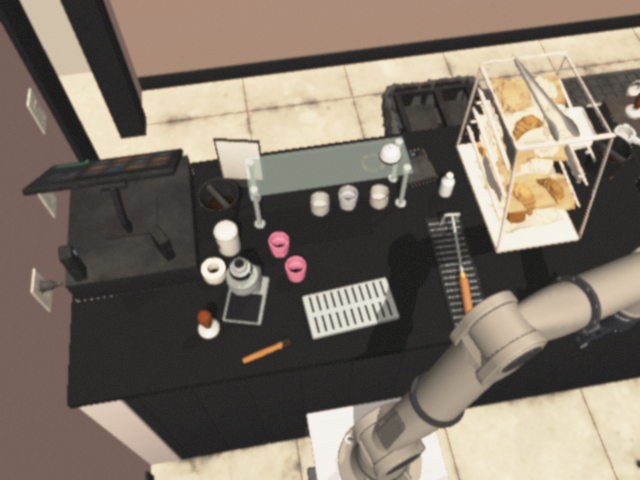

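View pics/wrist0.png

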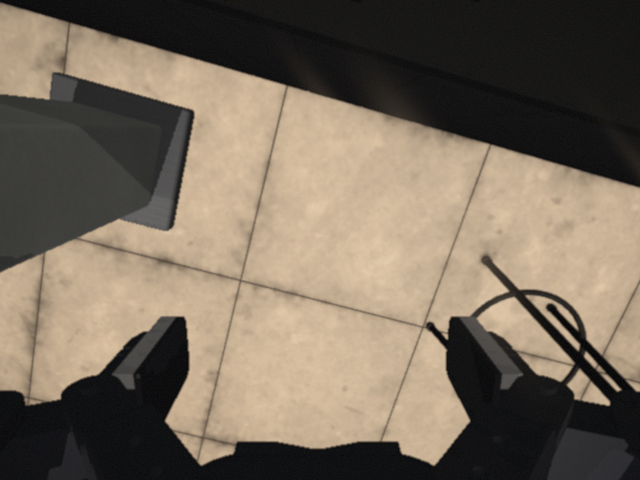

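```bash
python3 - <<'E'
from h import *
a=load('scene0')['pixels'][:,:,::-1];b=load('side0')['pixels'][:,:,::-1]
cv2.imwrite('pics/z1.png',cv2.resize(a[130:290,180:380],(800,600),interpolation=cv2.INTER_CUBIC)[:, :])
cv2.imwrite('pics/z2.png',cv2.resize(b[130:310,190:430],(800,600),interpolation=cv2.INTER_CUBIC))
E
```

```text
(no output)
```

View pics/z1.png

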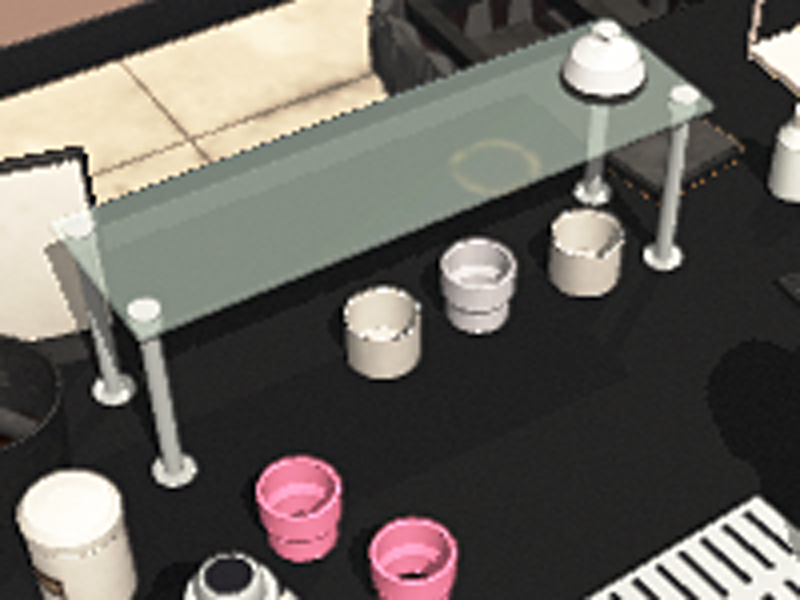

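View pics/z2.png

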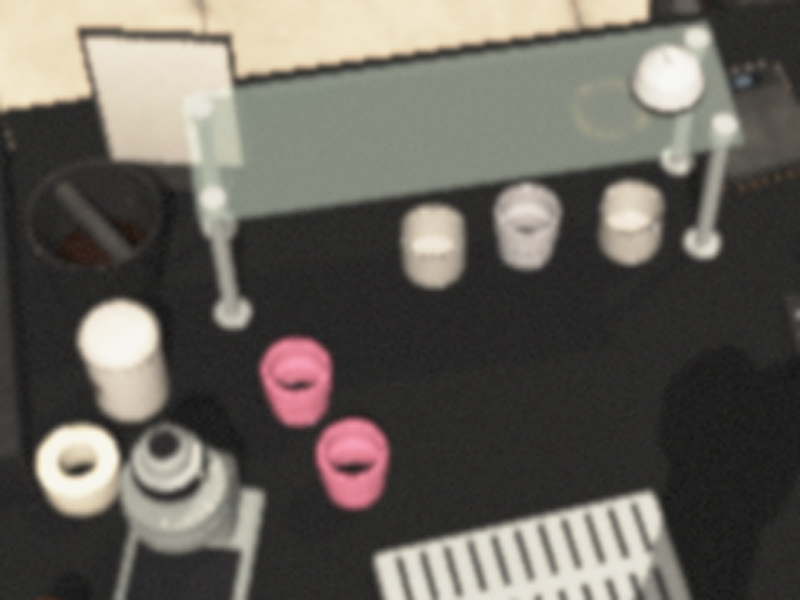

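```bash
cat >> h.py <<'E'
np.set_printoptions(precision=4,suppress=True)
E
python3 - <<'E'
from h import *
a=load('scene0');b=load('side0')
Z1=lambda x,y:(a,180+x*.25,130+y*160/600)
Z2=lambda x,y:(b,190+x*.3,130+y*.3)
P=dict(ring=((495,167),(608,108)),
legFL_top=((144,308),(211,198)),legFR_top=((684,97),(724,126)),legBL_top=((78,230),(201,105)),
legFL_foot=((175,470),(233,313)),legFR_foot=((664,258),(703,243)),legBR_foot=((592,191),(677,160)),
cupL_rim=((382,310),(433,228)),cupL_bot=((383,362),(433,270)),
hop_rim=((479,262),(527,208)),hop_bot=((480,316),(526,255)),
cupR_rim=((587,233),(632,202)),cupR_bot=((586,282),(630,248)),
pink1=((300,487),(297,366)),pink2=((414,550),(353,447)),throat=((236,578),(165,443)))
for k,(p,q) in P.items(): print(k,*tri(Z1(*p),Z2(*q)))
sc=lambda u,v:(a,u,v)
sd=lambda u,v:(b,u,v)
for k,p,q in [('hookbutt',(468,276),(470,318)),('tray c',(351,301),(350,307)),('trayA',(370,263),(389,280)),('trayB',(400,293),(398,318)),('trayC',(334,340),(312,337)),('trayD',(303,306),(304,294)),
 ('prongL',(387,193),None),('matfar',(406,188),(430,217))]:
    if q: print(k,*tri(sc(*p),sd(*q)))
E
```

```text
ring [ 0.93   -0.1904 -0.0018] [np.float64(0.0007754303135759579), np.float64(0.000775430313575894)]
legFL_top [0.7527 0.2097 0.1831] [np.float64(0.00024880141732578693), np.float64(0.00024880141732596653)]
legFR_top [ 0.7572 -0.2435  0.1744] [np.float64(0.00012524334720469398), np.float64(0.00012524334720478026)]
legBL_top [0.8683 0.2066 0.1656] [np.float64(0.0007221130850631397), np.float64(0.0007221130850633243)]
legFL_foot [ 0.7567  0.2078 -0.0043] [np.float64(0.00038795078101503826), np.float64(0.0003879507810150655)]
legFR_foot [ 0.7572 -0.2451 -0.0061] [np.float64(0.0003774606168912696), np.float64(0.00037746061689125047)]
legBR_foot [ 0.8562 -0.2426 -0.0017] [np.float64(0.0005634691938120458), np.float64(0.0005634691938117692)]
cupL_rim [0.7827 0.0123 0.0471] [np.float64(0.00041286773750409754), np.float64(0.00041286773750375384)]
cupL_bot [ 0.7783  0.0142 -0.0125] [np.float64(0.0014290743462036786), np.float64(0.0014290743462036847)]
hop_rim [ 0.784  -0.077   0.0546] [np.float64(0.0008068208530699198), np.float64(0.0008068208530698778)]
hop_bot [ 0.7741 -0.0748 -0.0032] [np.
[... 587 characters left out ...]
0.3114 -0.3284  0.0272] [np.float64(0.011134341536382604), np.float64(0.011134341536382642)]
tray c [ 0.4279 -0.0134 -0.0062] [np.float64(0.0011862064889643482), np.float64(0.0011862064889643096)]
trayA [ 0.5021 -0.1453 -0.0136] [np.float64(0.003389196338589457), np.float64(0.0033891963385893663)]
trayB [ 0.3685 -0.1389  0.0038] [np.float64(0.0007253103529355711), np.float64(0.000725310352935718)]
trayC [0.3409 0.1112 0.0327] [np.float64(0.0009549891750478491), np.float64(0.0009549891750478638)]
trayD [0.4837 0.1105 0.0041] [np.float64(0.004018742070038392), np.float64(0.004018742070038292)]
matfar [ 0.5362 -0.2467  0.2242] [np.float64(0.009520994125186637), np.float64(0.009520994125186628)]
```

```bash
python3 - <<'E'
from h import *
a=load('scene0')['pixels'][:,:,::-1];b=load('side0')['pixels'][:,:,::-1]
A=cv2.resize(a[170:300,360:490],(400,600*400//400),interpolation=cv2.INTER_CUBIC)
B=cv2.resize(b[200:330,415:500],(400,600),interpolation=cv2.INTER_CUBIC)
cv2.imwrite('pics/z3.png',np.hstack([A,B]))
E
```

```text
(no output)
```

View pics/z3.png

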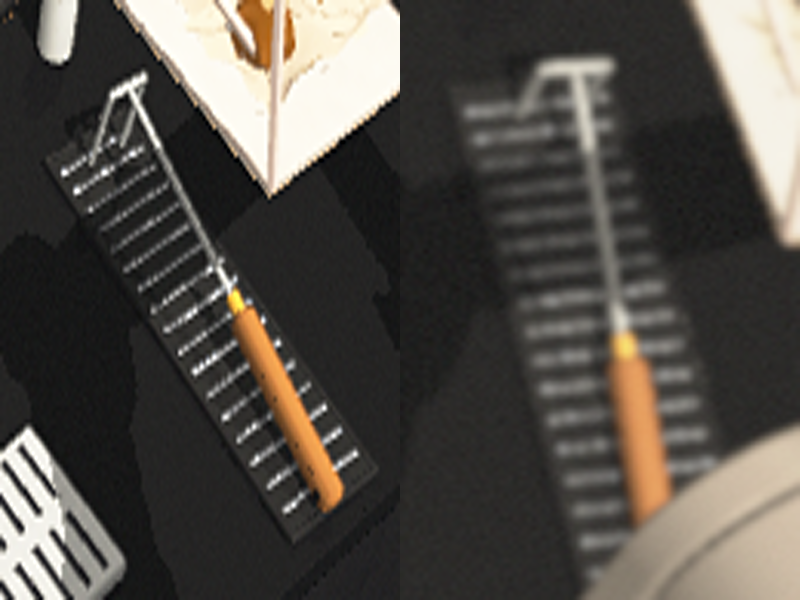

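```bash
python3 - <<'E'
from h import *
a=load('scene0');b=load('side0')
C,e=tri((a,436.7,235),(b,461.75,275.4));print(C,e)
E_,e=tri((a,402.6,188.4),(b,452.2,214.5));print(E_,e, np.linalg.norm(E_-C))
print(onz(a,466.9,278.8,.012))
d=(C-E_);d/=np.linalg.norm(d);print(d,E_+d*.25,np.degrees(np.arctan2(-d[1],-d[0])),np.degrees(np.arcsin(d[2])))
E
```

```text
[ 0.4458 -0.3392  0.0508] [np.float64(0.0008721865139003648), np.float64(0.0008721865139002284)]
[ 0.6296 -0.3594  0.0845] [np.float64(0.0006487164885219389), np.float64(0.0006487164885219219)] 0.18789256379846672
[ 0.2998 -0.3265  0.012 ]
[-0.9779  0.1077 -0.1793] [ 0.3851 -0.3325  0.0397] -6.285227674093125 -10.330094150752078
```

>>> {"method": "apply_moves", "body": {
  "targets": [
    [[0.11,0.1,0],[0,0,-20]],
    [[0.11,0.1,0],[0,0,-20]],
    [[0.11,0.1,0],[0,0,-20]],
    [[0.11,0.1,0],[0,0,-20]],
    [[0.11,0.1,0],[0,0,-20]]
  ],
  "jaw": 1
}}

```text
time_s: 0.57
eef_pos: [0.2626, -0.4241, 0.3037]
tcp_rot: [0.003, -0.682, 0.731, 0.0]
ft_force: [0.8, 0.9, -0.2]
grip_width: 0.0859
```

>>> {"method": "apply_moves", "body": {
  "targets": [
    [[0.1,0.1,-0.07],[0,0,-1.6]],
    [[0.1,0.1,-0.07],[0,0,-1.6]],
    [[0.1,0.1,-0.07],[0,0,-1.6]],
    [[0.1,0.1,-0.07],[0,0,-1.6]],
    [[0.1,0.1,-0.07],[0,0,-1.6]]
  ]
}}

```text
time_s: 0.98
eef_pos: [0.3589, -0.3227, 0.2306]
tcp_rot: [0.002, -0.672, 0.741, 0.004]
ft_force: [-1.4, 1.2, -0.1]
grip_width: 0.0855
```

```bash
python3 - <<'E'
from h import *
f=snap('wrist','w1.png');s=manip.get_state();print(s['eef_pos'],s['tcp_rot'],s['ft_force'])
o=(0.385,-0.332,0.04)
print(proj(f,o))
E
```

```text
[ 0.3569 -0.3263  0.2319] [ 0.0008 -0.6704  0.742   0.0025] [-0.2089 -0.7279  0.4351]
[331.0598 197.856 ]
```

View pics/w1.png

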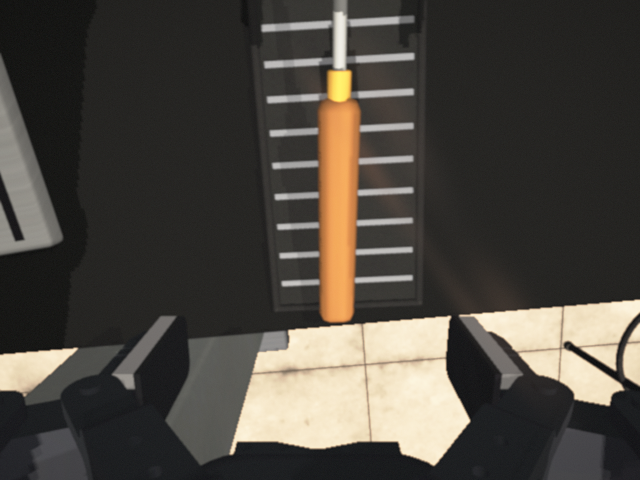

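```bash
python3 - <<'E'
from h import *
f=load('w1')
hsv=cv2.cvtColor(f['pixels'],cv2.COLOR_RGB2HSV)
m=((hsv[...,0]>5)&(hsv[...,0]<22)&(hsv[...,1]>130)).astype(np.uint8)
n,l,st,c=cv2.connectedComponentsWithStats(m);i=1+st[1:,4].argmax();m=l==i
pts=[]
for r in [110,150,200,250,290,315]:
    x=np.where(m[r])[0]; u=(x[0]+x[-1])/2
    # z of centre line as function of dist from butt, iterate
    z=0.03
    for _ in range(5):
        P=onz(f,u,r,z); b=onz(f,337,322,0.0155); s_=np.linalg.norm((P-b)[:2]); z=0.0155+s_*np.tan(np.radians(11.2))
    pts.append(P);print(r,x[0],x[-1],P,s_)
pts=np.array(pts);v=pts[0]-pts[-1];print(np.degrees(np.arctan2(v[1],v[0])))
print(onz(f,340,100,.04),onz(f,340,70,.045),b)
E
```

```text
110 318 359 [ 0.4352 -0.3406  0.0441] 0.14465190501944153
150 318 359 [ 0.4129 -0.3389  0.0397] 0.12227703689437254
200 319 357 [ 0.3822 -0.3362  0.0336] 0.09152834272140367
250 319 354 [ 0.3481 -0.3326  0.0268] 0.057191543889314495
290 320 354 [ 0.3176 -0.3306  0.0208] 0.026664091704109705
315 321 352 [ 0.2971 -0.3286  0.0167] 0.006035714369281524
-4.984794961268145
[ 0.4407 -0.3421  0.04  ] [ 0.4561 -0.3432  0.045 ] [ 0.291  -0.3285  0.0155]
```

>>> {"method": "apply_moves", "body": {
  "targets": [
    [[0.01,-0.005,-0.08],[-1,-11.2,0]],
    [[0.01,-0.005,-0.08],[-1,-11.2,0]],
    [[0.01,-0.005,-0.08],[-1,-11.2,0]],
    [[0.01,-0.005,-0.08],[-1,-11.2,0]],
    [[0.01,-0.005,-0.08],[-1,-11.2,0]]
  ]
}}

```text
time_s: 1.45
eef_pos: [0.3656, -0.3372, 0.1555]
tcp_rot: [0.067, -0.663, 0.742, -0.072]
ft_force: [0.6, -1.9, 1.3]
grip_width: 0.0856
```

```bash
python3 - <<'E'
from h import *
f=snap('wrist','w2.png');s=manip.get_state();print(s['eef_pos'],s['tcp_rot'],s['ft_force'])
q=s['tcp_rot'];print(Ro.from_quat([q[1],q[2],q[3],q[0]]).as_matrix())
E
```

```text
[ 0.3669 -0.3377  0.1566] [ 0.0667 -0.6638  0.7412 -0.0741] [ 0.3926 -0.8998  0.0949]
[[-0.1098 -0.9742  0.1973]
 [-0.994   0.1077 -0.0212]
 [-0.0006 -0.1984 -0.9801]]
```

View pics/w2.png

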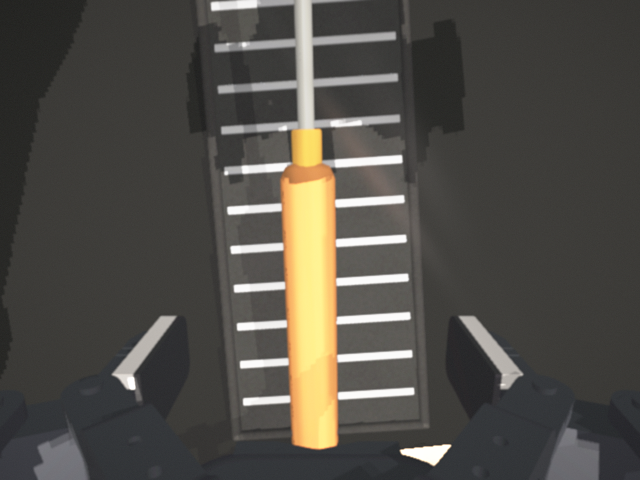

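>>> {"method": "apply_moves", "body": {
  "targets": [
    [[0.006,0.002,-0.04],[0,0,1]],
    [[0.007,0.002,-0.07],[0,0,1]],
    [[0.007,0.002,-0.07],[0,0,1]],
    [[0.007,0.002,-0.07],[0,0,1]],
    [[0.007,0.002,-0.07],[0,0,1]]
  ]
}}

```text
time_s: 1.92
eef_pos: [0.3742, -0.3353, 0.0866]
tcp_rot: [0.068, -0.67, 0.735, -0.074]
ft_force: [-0.8, 0.4, 0.7]
grip_width: 0.0857
```

>>> {"method": "apply_moves", "body": {
  "targets": [
    [[0,0,0],[0,0,0]],
    [[0,0,0],[0,0,0]],
    [[0,0,0],[0,0,0]],
    [[0,0,0],[0,0,0]],
    [[0,0,0],[0,0,0]]
  ],
  "jaw": 0
}}

```text
time_s: 2.33
eef_pos: [0.3722, -0.3338, 0.0845]
tcp_rot: [0.067, -0.67, 0.736, -0.072]
ft_force: [-1.4, -0.4, 2.5]
grip_width: 0.0254
```

>>> {"method": "apply_moves", "body": {
  "targets": [
    [[0,0,0],[0,0,0]],
    [[0,0,0],[0,0,0]],
    [[0,0,0],[0,0,0]],
    [[0,0,0],[0,0,0]],
    [[0,0,0],[0,0,0]]
  ]
}}

```text
time_s: 2.75
eef_pos: [0.3722, -0.3338, 0.0845]
tcp_rot: [0.068, -0.67, 0.736, -0.071]
ft_force: [-1.9, 0.5, 4.7]
grip_width: 0.0234
```

```bash
python3 - <<'E'
from h import *
f=snap('wrist','w3.png');s=manip.get_state();print(s['eef_pos'],s['tcp_rot'],s['ft_force'],s['grip_width'])
E
```

```text
[ 0.3722 -0.3337  0.0845] [ 0.0676 -0.6701  0.7357 -0.0713] [-1.4143  1.823   6.6388] 0.02330400351555725
```

View pics/w3.png

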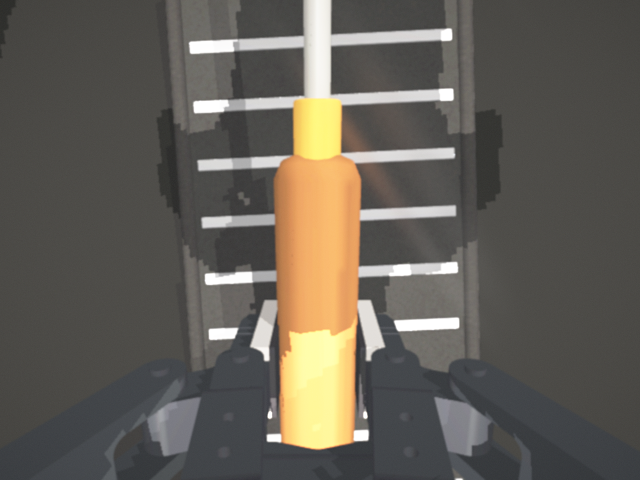

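>>> {"method": "apply_moves", "body": {
  "targets": [
    [[0,0,0.03],[0,0,0]],
    [[0,0,0.06],[0,0,0]],
    [[0,0,0.09],[0,0,0]],
    [[0,0,0.118],[0,0,0]],
    [[0,0,0.118],[0,0,0]]
  ]
}}

```text
time_s: 3.22
eef_pos: [0.3747, -0.336, 0.2076]
tcp_rot: [0.068, -0.67, 0.735, -0.077]
ft_force: [0.8, -1.0, -1.0]
grip_width: 0.0233
```

>>> {"method": "apply_moves", "body": {
  "targets": [
    [[0.02,0.04,0],[0.5,6,3]],
    [[0.04,0.08,0],[1,12.5,5]],
    [[0.06,0.12,0],[1,12.5,5]],
    [[0.07,0.156,0],[1,12.5,5]],
    [[0.07,0.156,0],[1,12.5,5]]
  ]
}}

```text
time_s: 3.63
eef_pos: [0.445, -0.1669, 0.2009]
tcp_rot: [0.001, 0.71, -0.704, -0.014]
ft_force: [-0.1, 1.1, -2.1]
grip_width: 0.0233
```

```bash
python3 - <<'E'
from h import *
s=manip.get_state();print(s['eef_pos'],s['tcp_rot'],s['ft_force'],s['grip_width'])
f=snap('scene','s1.png');g=snap('side','d1.png')
q=s['tcp_rot'];print(Ro.from_quat([q[1],q[2],q[3],q[0]]).as_matrix())
A=cv2.resize(f['pixels'][130:330,190:430,::-1],(720,600),interpolation=cv2.INTER_CUBIC)
cv2.imwrite('pics/s1z.png',A)
A=cv2.resize(g['pixels'][140:320,270:486,::-1],(720,600),interpolation=cv2.INTER_CUBIC)
cv2.imwrite('pics/d1z.png',A)
E
```

```text
[ 0.445  -0.1669  0.2009] [ 0.0011  0.7101 -0.7039 -0.0144] [-0.1099  1.0922 -2.139 ] 0.02334065367943252
[[ 0.0085 -0.9997 -0.0221]
 [-0.9998 -0.0089  0.0187]
 [-0.0189  0.0219 -0.9996]]
```

View pics/s1z.png

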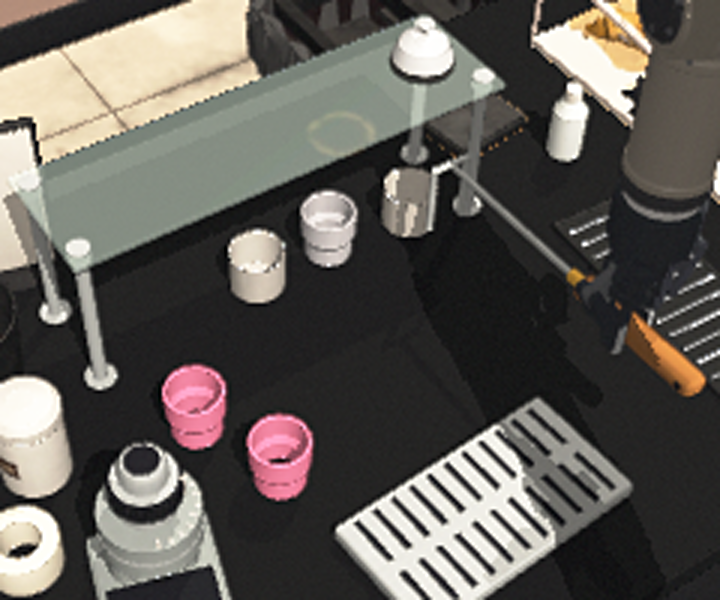

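View pics/d1z.png

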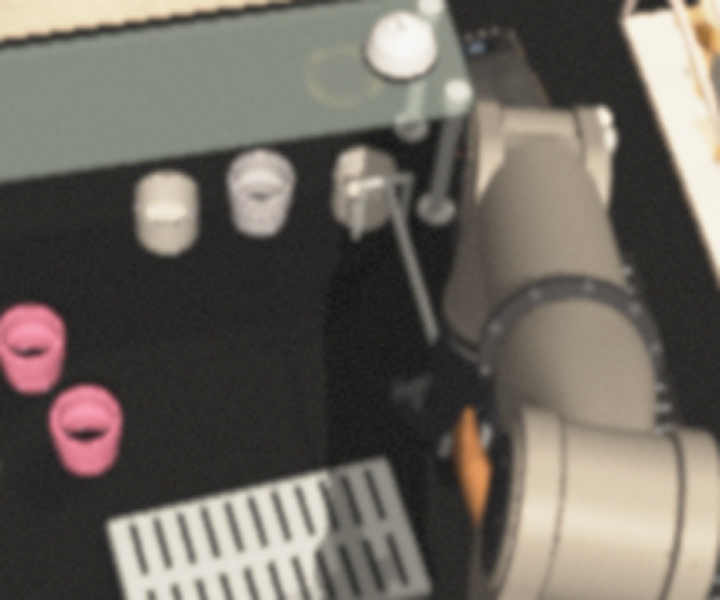

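```bash
cat >> h.py <<'E'
def T():
    s=manip.get_state();q=s['tcp_rot'];return np.array(s['eef_pos']),Ro.from_quat([q[1],q[2],q[3],q[0]]).as_matrix()
E
python3 - <<'E'
from h import *
a=load('s1');b=load('d1')
print(tri((a,342.3,184.7),(b,386.4,195.2)))
p,R=T()
# rod level frame: axis x = -tool y, z=-tool z
X=-R[:,1];g=p+.054*R[:,2]
end=g+.25*X; print('exp end',end,'tip',end+.075*R[:,2])
for z in (end,): print(proj(a,z),proj(b,z))
tip=end+.075*R[:,2]
for sgn in (1,-1):
    t=tip+sgn*.02*R[:,0]; e=end+sgn*.02*R[:,0]; print(proj(a,t),proj(b,t),proj(a,e),proj(b,e))
E
```

```text
(array([ 0.6969, -0.1699,  0.1387]), [np.float64(0.0006763816397309353), np.float64(0.0006763816397307271)])
exp end [ 0.6911 -0.1727  0.1408] tip [ 0.6893 -0.1718  0.0658]
[344.4492 185.136 ] [387.7676 196.0309]
[347.5228 201.3772] [391.7818 210.1346] [349.8279 182.7566] [394.4545 195.0879]
[337.1104 206.1761] [378.8594 211.9876] [339.0092 187.5425] [381.0662 196.976 ]
```

>>> {"method": "apply_moves", "body": {
  "targets": [
    [[0,0,0.005],[0,0,0]],
    [[0.03,0,0.005],[0,0,0]],
    [[0.065,0,0.005],[0,0,0]],
    [[0.1,0,0.005],[0,0,0]],
    [[0.135,0,0.005],[0,0,0]]
  ]
}}

```text
time_s: 4.15
eef_pos: [0.5772, -0.181, 0.2067]
tcp_rot: [-0.005, -0.703, 0.711, 0.011]
ft_force: [0.8, -0.3, -1.0]
grip_width: 0.023
```

>>> {"method": "apply_moves", "body": {
  "targets": [
    [[0,0,0],[0,0,0]],
    [[0,0,0],[0,0,0]],
    [[0,0,0],[0,0,0]],
    [[0,0,0],[0,0,0]]
  ]
}}

```text
time_s: 4.48
eef_pos: [0.5753, -0.1794, 0.2067]
tcp_rot: [-0.005, -0.704, 0.71, 0.012]
ft_force: [-0.1, 0.1, -1.6]
grip_width: 0.023
```

```bash
python3 - <<'E'
from h import *
s=manip.get_state();print(s['eef_pos'],s['tcp_rot'],s['ft_force'],s['grip_width'])
f=snap('scene','s2.png');g=snap('side','d2.png')
p,R=T();tip=p+.129*R[:,2]-.25*R[:,1];print(tip)
A=cv2.resize(f['pixels'][160:240,270:390,::-1],(600,400),interpolation=cv2.INTER_CUBIC)
cv2.imwrite('pics/s2z.png',A)
E
```

```text
[ 0.5753 -0.1794  0.2067] [-0.0051 -0.7038  0.7103  0.0121] [-0.135   0.133  -1.5628] 0.022992085221778914
[ 0.8227 -0.1794  0.0725]
```

View pics/s2z.png

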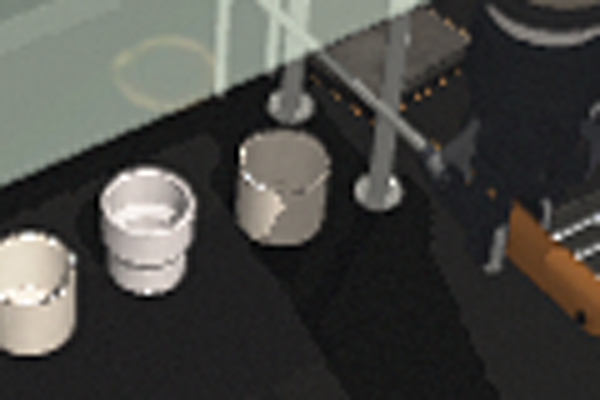

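>>> {"method": "apply_moves", "body": {
  "targets": [
    [[0.003,0,-0.02],[0,0,0]],
    [[0.003,0,-0.04],[0,0,0]],
    [[0.003,0,-0.06],[0,0,0]],
    [[0.003,0,-0.06],[0,0,0]],
    [[0.003,0,-0.06],[0,0,0]]
  ]
}}

```text
time_s: 5.0
eef_pos: [0.5786, -0.1778, 0.1464]
tcp_rot: [-0.005, -0.705, 0.709, 0.013]
ft_force: [0.5, 0.3, -0.7]
grip_width: 0.0228
```

>>> {"method": "apply_moves", "body": {
  "targets": [
    [[-0.015,0,0],[0,0,0]],
    [[-0.03,0,0],[0,0,0]],
    [[-0.045,0,0],[0,0,0]],
    [[-0.06,0,0],[0,0,0]],
    [[-0.075,0,0],[0,0,0]]
  ]
}}

```text
time_s: 5.42
eef_pos: [0.5059, -0.1779, 0.1494]
tcp_rot: [-0.003, -0.705, 0.709, 0.009]
ft_force: [0.6, 0.1, -1.1]
grip_width: 0.0231
```

```bash
python3 - <<'E'
from h import *
f=snap('scene','s3.png');g=snap('side','d3.png')
p,R=T();tip=p+.129*R[:,2]-.25*R[:,1];print(tip)
A=cv2.resize(f['pixels'][140:260,230:410,::-1],(720,480),interpolation=cv2.INTER_CUBIC)
cv2.imwrite('pics/s3z.png',A)
E
```

```text
[ 0.7508 -0.1792  0.0144]
```

View pics/s3z.png

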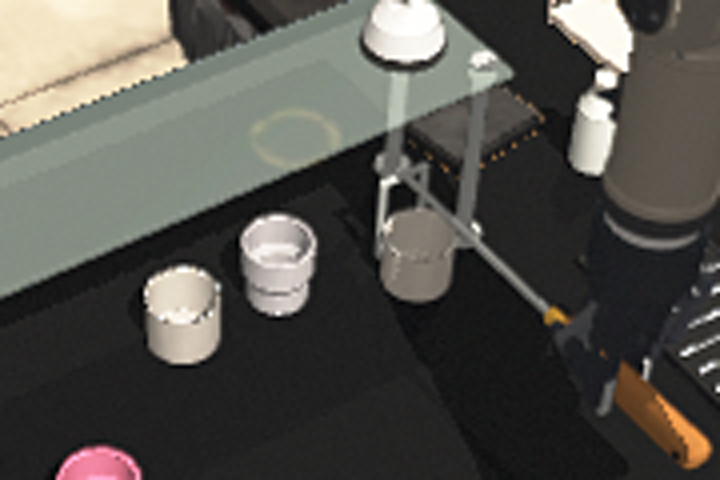

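>>> {"method": "apply_moves", "body": {
  "targets": [
    [[-0.02,0,0],[0,0,0]],
    [[-0.04,0,0],[0,0,0]],
    [[-0.06,0,0],[0,0,0]],
    [[-0.08,0,0],[0,0,0]],
    [[-0.1,0,0],[0,0,0]]
  ]
}}

```text
time_s: 5.93
eef_pos: [0.4074, -0.1781, 0.149]
tcp_rot: [-0.002, -0.705, 0.709, 0.008]
ft_force: [1.5, 0.2, -1.1]
grip_width: 0.0232
```

>>> {"method": "apply_moves", "body": {
  "targets": [
    [[-0.01,0,0],[0,0,0]],
    [[-0.01,0,0],[0,0,0]],
    [[0.02,0,0],[0,0,0]],
    [[0.02,0,0.03],[0,0,0]],
    [[0.02,0,0.06],[0,0,0]]
  ]
}}

```text
time_s: 6.35
eef_pos: [0.4264, -0.1766, 0.2053]
tcp_rot: [-0.004, -0.706, 0.708, 0.015]
ft_force: [1.3, -0.9, -0.9]
grip_width: 0.0234
```

```bash
python3 - <<'E'
from h import *
f=snap('scene','s4.png');g=snap('side','d4.png')
p,R=T();tip=p+.129*R[:,2]-.25*R[:,1];print(p,tip)
A=cv2.resize(f['pixels'][140:260,230:410,::-1],(720,480),interpolation=cv2.INTER_CUBIC)
cv2.imwrite('pics/s4z.png',A)
E
```

```text
[ 0.4304 -0.1784  0.2116] [ 0.6789 -0.1787  0.0798]
```

View pics/s4z.png

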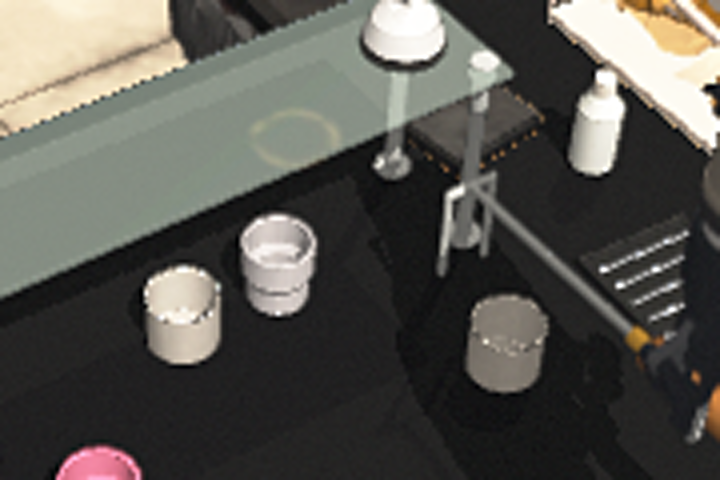

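```bash
python3 - <<'E'
from h import *
a=load('s4');b=load('d4')
print('hop',onz(a,299.5,200.8,.058),'cupL',onz(a,230+182/4,140+288/4,.05),'cupR',onz(a,230+508/4,140+317/4,.05))
E
```

```text
hop [ 0.7771 -0.0721  0.058 ] cupL [0.7822 0.0122 0.05  ] cupR [ 0.6242 -0.1802  0.05  ]
```

>>> {"method": "apply_moves", "body": {
  "targets": [
    [[0,0.035,0],[0,0,0]],
    [[0,0.07,0],[0,0,0]],
    [[0,0.1,0],[0,0,0]],
    [[0,0.1,0],[0,0,0]],
    [[0.03,0.1,0],[0,0,0]]
  ]
}}

```text
time_s: 6.87
eef_pos: [0.4501, -0.0748, 0.2056]
tcp_rot: [-0.007, -0.707, 0.707, 0.015]
ft_force: [-0.6, -0.8, -1.5]
grip_width: 0.0234
```

>>> {"method": "apply_moves", "body": {
  "targets": [
    [[0.04,0,0],[0,0,0]],
    [[0.075,0,0],[0,0,0]],
    [[0.115,0,0],[0,0,0]],
    [[0.125,0,0],[0,0,0]],
    [[0.125,0,0],[0,0,0]]
  ]
}}

```text
time_s: 7.28
eef_pos: [0.5837, -0.0769, 0.2058]
tcp_rot: [-0.003, -0.705, 0.709, 0.012]
ft_force: [-0.2, 0.4, -2.1]
grip_width: 0.0229
```

```bash
python3 - <<'E'
from h import *
f=snap('scene','s5.png')
p,R=T();tip=p+.129*R[:,2]-.25*R[:,1];print(p,tip)
A=cv2.resize(f['pixels'][140:260,230:410,::-1],(720,480),interpolation=cv2.INTER_CUBIC)
cv2.imwrite('pics/s5z.png',A)
E
```

```text
[ 0.5814 -0.077   0.2058] [ 0.8284 -0.0768  0.0711]
```

View pics/s5z.png

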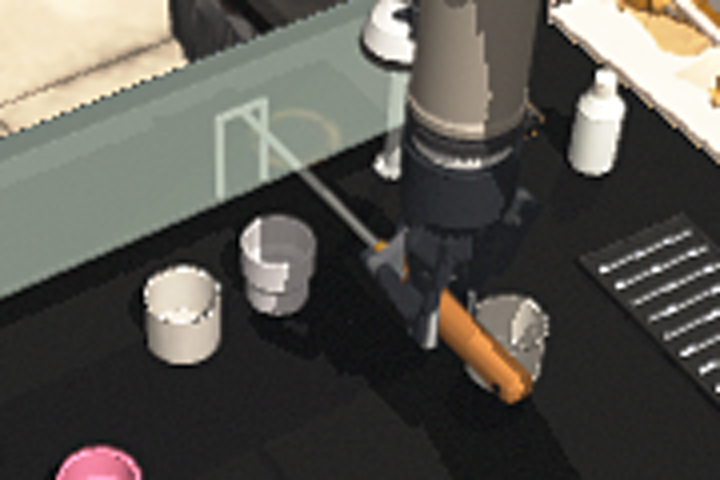

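>>> {"method": "apply_moves", "body": {
  "targets": [
    [[0,0.002,-0.02],[0,0,0]],
    [[0,0.002,-0.04],[0,0,0]],
    [[0,0.002,-0.06],[0,0,0]],
    [[0,0.002,-0.06],[0,0,0]],
    [[0,0.002,-0.06],[0,0,0]]
  ]
}}

```text
time_s: 7.75
eef_pos: [0.5782, -0.0757, 0.146]
tcp_rot: [-0.005, -0.705, 0.709, 0.013]
ft_force: [-0.2, 0.2, -1.9]
grip_width: 0.0231
```

>>> {"method": "apply_moves", "body": {
  "targets": [
    [[-0.015,0,0],[0,0,0]],
    [[-0.03,0,0],[0,0,0]],
    [[-0.045,0,0],[0,0,0]],
    [[-0.06,0,0],[0,0,0]],
    [[-0.075,0,0],[0,0,0]]
  ]
}}

```text
time_s: 8.17
eef_pos: [0.5058, -0.0757, 0.1492]
tcp_rot: [-0.003, -0.705, 0.709, 0.01]
ft_force: [0.4, 1.1, -2.2]
grip_width: 0.0232
```

>>> {"method": "apply_moves", "body": {
  "targets": [
    [[-0.02,0,0],[0,0,0]],
    [[-0.04,0,0],[0,0,0]],
    [[-0.06,0,0],[0,0,0]],
    [[-0.08,0,0],[0,0,0]],
    [[-0.1,0,0],[0,0,0]]
  ]
}}

```text
time_s: 8.58
eef_pos: [0.4057, -0.0757, 0.149]
tcp_rot: [-0.003, -0.705, 0.709, 0.009]
ft_force: [0.5, -0.4, -1.1]
grip_width: 0.0235
```

>>> {"method": "apply_moves", "body": {
  "targets": [
    [[-0.008,0,0],[0,0,0]],
    [[-0.008,0,0],[0,0,0]],
    [[0.02,0,0],[0,0,0]],
    [[0.02,0,0.03],[0,0,0]],
    [[0.02,0,0.06],[0,0,0]]
  ]
}}

```text
time_s: 9.0
eef_pos: [0.4262, -0.0752, 0.206]
tcp_rot: [-0.004, -0.705, 0.709, 0.014]
ft_force: [0.6, -0.2, -0.8]
grip_width: 0.0232
```

```bash
python3 - <<'E'
from h import *
f=snap('scene','s6.png');g=snap('side','d6.png')
p,R=T();tip=p+.129*R[:,2]-.25*R[:,1];print(p,tip)
A=cv2.resize(f['pixels'][140:290,230:410,::-1],(720,600),interpolation=cv2.INTER_CUBIC)
cv2.imwrite('pics/s6z.png',A)
E
```

```text
[ 0.4305 -0.0757  0.2117] [ 0.6791 -0.0759  0.0802]
```

View pics/s6z.png

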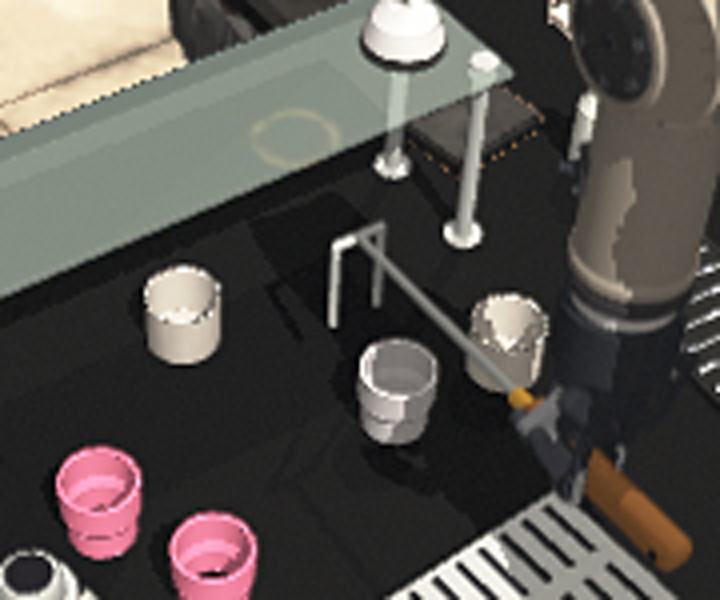

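>>> {"method": "apply_moves", "body": {
  "targets": [
    [[0,0.03,0],[0,0,0]],
    [[0,0.06,0],[0,0,0]],
    [[0,0.088,0],[0,0,0]],
    [[0,0.088,0],[0,0,0]],
    [[0.03,0.088,0],[0,0,0]]
  ]
}}

```text
time_s: 9.52
eef_pos: [0.4499, 0.0151, 0.2059]
tcp_rot: [0.007, 0.707, -0.707, -0.014]
ft_force: [-0.5, -1.6, -1.6]
grip_width: 0.0232
```

>>> {"method": "apply_moves", "body": {
  "targets": [
    [[0.04,0,0],[0,0,0]],
    [[0.075,0,0],[0,0,0]],
    [[0.115,0,0],[0,0,0]],
    [[0.128,0,0],[0,0,0]],
    [[0.128,0,0],[0,0,0]]
  ]
}}

```text
time_s: 9.93
eef_pos: [0.5871, 0.0122, 0.2062]
tcp_rot: [-0.002, -0.705, 0.71, 0.011]
ft_force: [-0.9, 0.3, -2.2]
grip_width: 0.0233
```

```bash
python3 - <<'E'
from h import *
f=snap('scene','s7.png')
p,R=T();tip=p+.129*R[:,2]-.25*R[:,1];print(p,tip)
A=cv2.resize(f['pixels'][140:290,230:410,::-1],(720,600),interpolation=cv2.INTER_CUBIC)
cv2.imwrite('pics/s7z.png',A)
E
```

```text
[0.5847 0.0125 0.2061] [0.8317 0.0124 0.0716]
```

View pics/s7z.png

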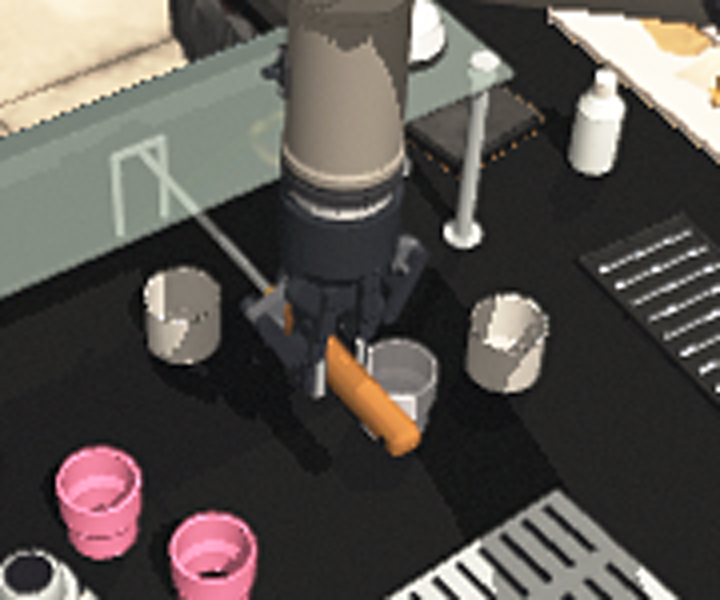

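>>> {"method": "apply_moves", "body": {
  "targets": [
    [[0,0,-0.02],[0,0,0]],
    [[0,0,-0.04],[0,0,0]],
    [[0,0,-0.06],[0,0,0]],
    [[0,0,-0.06],[0,0,0]],
    [[0,0,-0.06],[0,0,0]]
  ]
}}

```text
time_s: 10.4
eef_pos: [0.5813, 0.0123, 0.1462]
tcp_rot: [-0.005, -0.705, 0.709, 0.013]
ft_force: [0.5, 0.9, -1.5]
grip_width: 0.023
```

>>> {"method": "apply_moves", "body": {
  "targets": [
    [[-0.015,0,0],[0,0,0]],
    [[-0.03,0,0],[0,0,0]],
    [[-0.045,0,0],[0,0,0]],
    [[-0.06,0,0],[0,0,0]],
    [[-0.075,0,0],[0,0,0]]
  ]
}}

```text
time_s: 10.82
eef_pos: [0.5085, 0.0127, 0.1491]
tcp_rot: [-0.003, -0.705, 0.709, 0.01]
ft_force: [0.6, 0.5, -1.8]
grip_width: 0.0229
```

>>> {"method": "apply_moves", "body": {
  "targets": [
    [[-0.02,0,0],[0,0,0]],
    [[-0.04,0,0],[0,0,0]],
    [[-0.06,0,0],[0,0,0]],
    [[-0.08,0,0],[0,0,0]],
    [[-0.1,0,0],[0,0,0]]
  ]
}}

```text
time_s: 11.23
eef_pos: [0.4084, 0.0127, 0.1489]
tcp_rot: [-0.003, -0.705, 0.709, 0.01]
ft_force: [0.2, -0.4, -2.0]
grip_width: 0.0227
```

>>> {"method": "apply_moves", "body": {
  "targets": [
    [[-0.01,0,0],[0,0,0]],
    [[-0.01,0,0],[0,0,0]],
    [[0.02,0,0],[0,0,0]],
    [[0.02,0,0.03],[0,0,0]],
    [[0.02,0,0.06],[0,0,0]]
  ]
}}

```text
time_s: 11.65
eef_pos: [0.4292, 0.0124, 0.2058]
tcp_rot: [-0.005, -0.705, 0.709, 0.014]
ft_force: [0.4, 0.6, -1.0]
grip_width: 0.0231
```

```bash
python3 - <<'E'
from h import *
f=snap('scene','s8.png');g=snap('side','d8.png')
p,R=T();tip=p+.129*R[:,2]-.25*R[:,1];print(p,tip)
A=cv2.resize(f['pixels'][140:290,230:410,::-1],(720,600),interpolation=cv2.INTER_CUBIC)
cv2.imwrite('pics/s8z.png',A)
E
```

```text
[0.4333 0.0131 0.2116] [0.682  0.0131 0.08  ]
```

View pics/s8z.png

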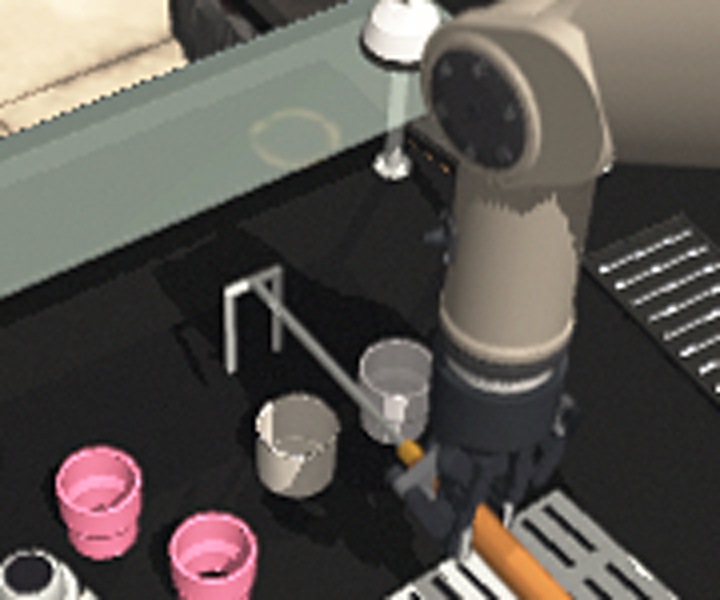

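>>> {"method": "apply_moves", "body": {
  "targets": [
    [[-0.02,-0.03,0.02],[-0.5,-7,0]],
    [[-0.03,-0.07,0.02],[-1,-12.5,0]],
    [[-0.04,-0.11,0.02],[-1,-12.5,0]],
    [[-0.05,-0.15,0.02],[-1,-12.5,-2]],
    [[-0.06,-0.19,0.02],[-1,-12.5,-5]]
  ]
}}

```text
time_s: 12.17
eef_pos: [0.3674, -0.1794, 0.2274]
tcp_rot: [0.068, -0.67, 0.736, -0.072]
ft_force: [1.0, 0.5, -0.3]
grip_width: 0.0229
```

>>> {"method": "apply_moves", "body": {
  "targets": [
    [[0,-0.04,0],[0,0,0]],
    [[0,-0.08,0],[0,0,0]],
    [[0,-0.12,0],[0,0,0]],
    [[0,-0.155,0],[0,0,0]],
    [[0,-0.155,0],[0,0,0]]
  ]
}}

```text
time_s: 12.58
eef_pos: [0.3666, -0.3423, 0.2276]
tcp_rot: [0.065, -0.666, 0.739, -0.075]
ft_force: [0.1, -0.7, -0.7]
grip_width: 0.0227
```

>>> {"method": "apply_moves", "body": {
  "targets": [
    [[0,0,-0.03],[0,0,0]],
    [[0,0,-0.06],[0,0,0]],
    [[0,0,-0.09],[0,0,0]],
    [[0,0,-0.09],[0,0,0]],
    [[0,0,-0.09],[0,0,0]]
  ]
}}

```text
time_s: 13.0
eef_pos: [0.3675, -0.3317, 0.1357]
tcp_rot: [0.067, -0.671, 0.736, -0.069]
ft_force: [0.2, -0.5, -0.2]
grip_width: 0.0227
```

```bash
cat >> h.py <<'E'
def delta(pt,qt):
    p,R=T(); Rt=Ro.from_quat([qt[1],qt[2],qt[3],qt[0]]).as_matrix()
    return np.array(pt)-p, np.degrees(Ro.from_matrix(Rt@R.T).as_rotvec())
E
python3 - <<'E'
from h import *
print(T()[0],delta([.3722,-.3337,.0845],[0.0676,-0.6701,0.7357,-0.0713]))
f=snap('scene','s9.png')
A=cv2.resize(f['pixels'][170:300,360:490,::-1],(600,600),interpolation=cv2.INTER_CUBIC)
cv2.imwrite('pics/s9z.png',A)
E
```

```text
[ 0.3675 -0.3317  0.1357] (array([ 0.0047, -0.002 , -0.0512]), array([-0.1703, -0.193 , -0.0611]))
```

View pics/s9z.png

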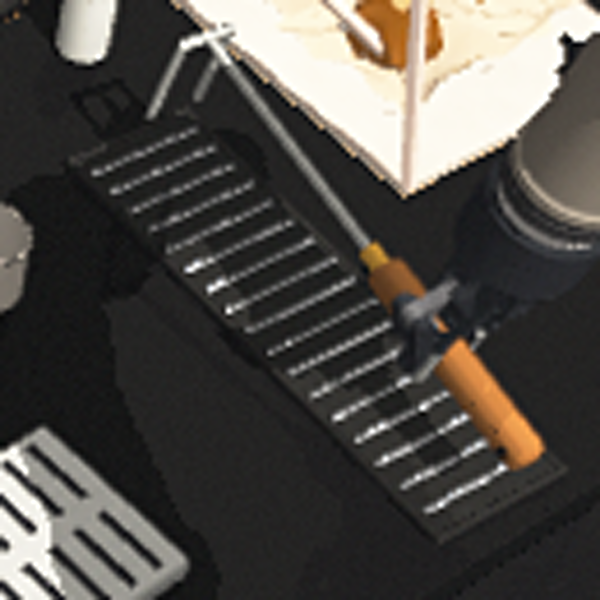

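>>> {"method": "apply_moves", "body": {
  "targets": [
    [[0.004,-0.002,-0.025],[0,0,0]],
    [[0.004,-0.002,-0.045],[0,0,0]],
    [[0.004,-0.002,-0.048],[0,0,0]],
    [[0.004,-0.002,-0.048],[0,0,0]],
    [[0.004,-0.002,-0.048],[0,0,0]]
  ]
}}

```text
time_s: 13.47
eef_pos: [0.3732, -0.3357, 0.0909]
tcp_rot: [0.068, -0.67, 0.735, -0.073]
ft_force: [-0.6, 0.1, -1.2]
grip_width: 0.0229
```

>>> {"method": "apply_moves", "body": {
  "targets": [
    [[0,0,-0.002],[0,0,0]],
    [[0,0,-0.003],[0,0,0]],
    [[0,0,-0.003],[0,0,0]]
  ]
}}

```text
time_s: 13.72
eef_pos: [0.3724, -0.335, 0.0868]
tcp_rot: [0.068, -0.67, 0.735, -0.072]
ft_force: [-1.3, -0.3, -2.2]
grip_width: 0.0233
```

>>> {"method": "apply_moves", "body": {
  "targets": [
    [[0,0,-0.002],[0,0,0]],
    [[0,0,-0.003],[0,0,0]],
    [[0,0,-0.003],[0,0,0]]
  ]
}}

```text
time_s: 13.97
eef_pos: [0.3726, -0.3351, 0.0845]
tcp_rot: [0.068, -0.67, 0.735, -0.072]
ft_force: [-3.3, 2.9, 9.3]
grip_width: 0.0233
```

Contact; open and rise along the tool axis.

>>> {"method": "apply_moves", "body": {
  "targets": [
    [[0,0,0],[0,0,0]],
    [[0,0,0],[0,0,0]],
    [[0,0,0],[0,0,0]],
    [[0,0,0],[0,0,0]],
    [[0,0,0],[0,0,0]]
  ],
  "jaw": 1
}}

```text
time_s: 14.38
eef_pos: [0.372, -0.3345, 0.0828]
tcp_rot: [0.067, -0.67, 0.736, -0.071]
ft_force: [0.2, -0.3, -0.3]
grip_width: 0.0819
```

>>> {"method": "apply_moves", "body": {
  "targets": [
    [[-0.004,0,0.02],[0,0,0]],
    [[-0.01,0,0.05],[0,0,0]],
    [[-0.01,0,0.09],[1,5,0]],
    [[-0.01,0,0.13],[1,11.2,0]],
    [[-0.01,0,0.17],[1,11.2,0]]
  ]
}}

```text
time_s: 14.8
eef_pos: [0.3637, -0.3336, 0.2522]
tcp_rot: [0.0, -0.674, 0.738, 0.002]
ft_force: [2.1, 0.3, -0.1]
grip_width: 0.0854
```

>>> {"method": "apply_moves", "body": {
  "targets": [
    [[0.0,0.03,0.04],[0,0,0]],
    [[0.0,0.07,0.08],[0,0,7]],
    [[0.0,0.11,0.1],[0,0,14]],
    [[0.0,0.15,0.1],[0,0,21]],
    [[0.0,0.19,0.1],[0,0,28]]
  ]
}}

```text
time_s: 15.22
eef_pos: [0.3628, -0.1627, 0.3519]
tcp_rot: [-0.001, 0.834, -0.552, 0.001]
ft_force: [0.9, 0.5, 0.9]
grip_width: 0.0856
```

```bash
python3 - <<'E'
from h import *
print(T())
print(manip.get_state()['q'])
f=snap('scene','s10.png')
A=cv2.resize(f['pixels'][130:430,180:500,::-1],(800,600)[:2],interpolation=cv2.INTER_CUBIC)
cv2.imwrite('pics/s10z.png',A)
E
```

```text
(array([ 0.3628, -0.1627,  0.3519]), array([[ 0.3895, -0.921 ,  0.0037],
       [-0.921 , -0.3895,  0.0006],
       [ 0.0009, -0.0037, -1.    ]]))
[ 0.5507 -0.0247 -0.1661  1.7844 -0.0062  1.3784 -0.7849]
```

View pics/s10z.png

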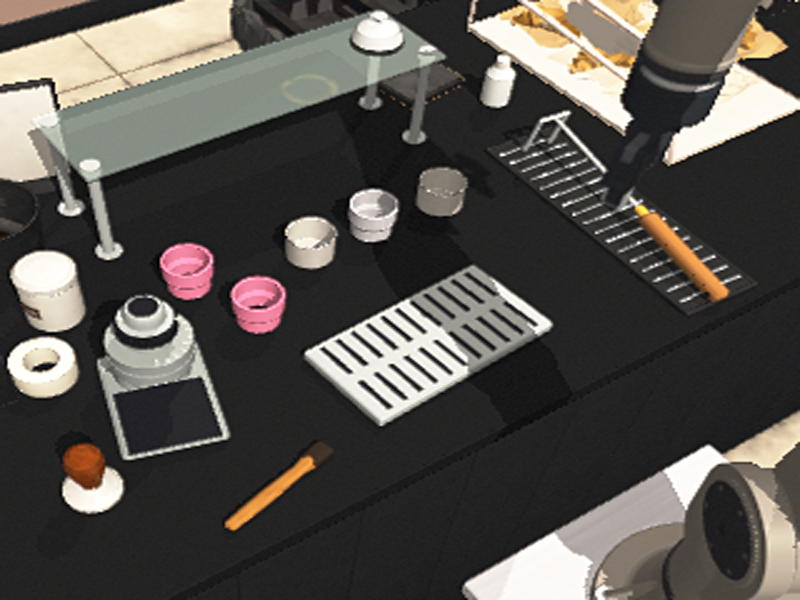

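>>> {"method": "apply_moves", "body": {
  "targets": [
    [[0.02,0.04,0.01],[0,0,7]],
    [[0.04,0.08,0.03],[0,0,14]],
    [[0.05,0.12,0.05],[0,0,21]],
    [[0.06,0.16,0.07],[0,0,28]],
    [[0.07,0.2,0.07],[0,0,35]]
  ]
}}

```text
time_s: 15.68
eef_pos: [0.4288, 0.0204, 0.4193]
tcp_rot: [-0.001, 0.961, -0.277, 0.001]
ft_force: [1.5, -0.5, 0.2]
grip_width: 0.0856
```

>>> {"method": "apply_moves", "body": {
  "targets": [
    [[0.01,0.04,0],[0,0,7]],
    [[0.02,0.08,0],[0,0,14]],
    [[0.03,0.12,0],[0,0,21]],
    [[0.04,0.16,0],[0,0,28]],
    [[0.05,0.2,0],[0,0,35]]
  ]
}}

```text
time_s: 16.1
eef_pos: [0.4781, 0.2209, 0.4166]
tcp_rot: [0.0, 1.0, 0.026, -0.002]
ft_force: [0.9, 0.3, 0.2]
grip_width: 0.0853
```

>>> {"method": "apply_moves", "body": {
  "targets": [
    [[0,0.01,0],[0,0,7]],
    [[0,0.01,0],[0,0,14]],
    [[0,0.01,0],[0,0,21]],
    [[0,0.01,0],[0,0,28]],
    [[0,0.01,0],[0,0,35]]
  ]
}}

```text
time_s: 16.52
eef_pos: [0.4779, 0.2294, 0.4162]
tcp_rot: [0.0, 0.945, 0.326, -0.002]
ft_force: [0.2, 0.5, 0.1]
grip_width: 0.0854
```

>>> {"method": "apply_moves", "body": {
  "targets": [
    [[0,0,0],[0,0,7]],
    [[0,0,0],[0,0,14]],
    [[0,0,0],[0,0,21]],
    [[0,0,0],[0,0,28]],
    [[0,0,0],[0,0,35]]
  ]
}}

```text
time_s: 16.93
eef_pos: [0.4779, 0.2291, 0.4163]
tcp_rot: [0.001, 0.804, 0.595, -0.002]
ft_force: [0.7, 0.2, -0.1]
grip_width: 0.0856
```

>>> {"method": "apply_moves", "body": {
  "targets": [
    [[0,0,0],[0,0,7]],
    [[0,0,0],[0,0,14]],
    [[0,0,0],[0,0,15]],
    [[0,0,0],[0,0,15]],
    [[0,0,0],[0,0,15]]
  ]
}}

```text
time_s: 17.35
eef_pos: [0.4779, 0.2292, 0.4166]
tcp_rot: [0.001, 0.722, 0.692, -0.001]
ft_force: [0.1, -0.2, 0.2]
grip_width: 0.0852
```

```bash
python3 - <<'E'
from h import *
print(T())
print(manip.get_state()['q'])
f=snap('wrist','w4.png')
E
```

```text
(array([0.4779, 0.2292, 0.4166]), array([[ 0.0435,  0.9991, -0.0005],
       [ 0.999 , -0.0435, -0.0035],
       [-0.0035, -0.0004, -1.    ]]))
[ 0.1447  0.3489 -0.888   1.308   0.271   1.6093  0.8245]
```

View pics/w4.png

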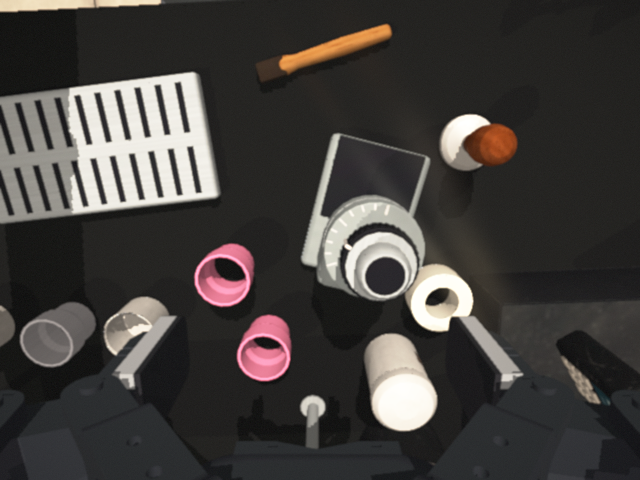

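```bash
python3 - <<'E'
from h import *
f=load('w4')
cv2.imwrite('pics/w4z.png',cv2.resize(f['pixels'][180:320,290:450,::-1],(686,600),interpolation=cv2.INTER_CUBIC))
g=cv2.cvtColor(f['pixels'],cv2.COLOR_RGB2GRAY)
m=(g[180:320,290:450]<60).astype(np.uint8)
n,l,st,c=cv2.connectedComponentsWithStats(m)
for i in range(1,n):
    if 100<st[i,4]<5000: print(st[i],c[i]+[290,180])
E
```

```text
[  32    0   96   37 1843] [366.777 191.331]
[ 125    0   35   86 2018] [435.6581 214.4628]
[ 58  43  69  32 473] [376.2262 232.1839]
[  76   78   38   36 1070] [384.7056 275.715 ]
[136 109  22  16 250] [437.128 296.548]
```

View pics/w4z.png

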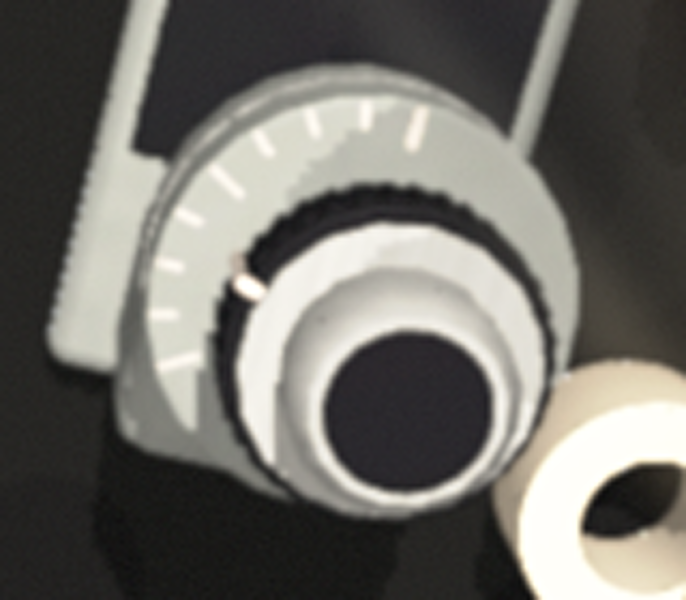

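```bash
python3 - <<'E'
from h import *
f=load('w4');k=160/686
U=lambda x,y:(290+x*k,180+y*k)
c=onz(f,384.7,275.7,.1965);print(c)
# hole might be deep: rim ellipse from bright border
for n,(x,y),z in [('0',(418,128),.1355),('1',(367,117),.1355),('2',(314,125),.1355),('3',(264,142),.1355),('4',(226,180),.1355),('5',(187,216),.1355),('6',(168,265),.1355),('7',(163,316),.1355),('8',(180,361),.1355),('idxout',(240,268),.1665),('idx',(252,289),.1735)]:
    p=onz(f,*U(x,y),z);v=(p-c)[:2];print(n,p,np.hypot(*v),np.degrees(np.arctan2(v[1],v[0])))
# ring knurl silhouette extents left/right & head circle
for n,p,z in [('shoulder L',(237,400),.1765),('shoulder R',(550,330),.1765),('shoulder T',(400,222),.1765),('shoulderB',(390,518),.1765)]:
    p=onz(f,*U(*p),z);print(n,p,np.hypot(*(p-c)[:2]))
E
```

```text
[0.5129 0.275  0.1965]
0 [0.4771 0.2864 0.1355] 0.03758544508046855 162.4745709816951
1 [0.4745 0.2766 0.1355] 0.03843415422873811 177.7067782887385
2 [0.4757 0.2664 0.1355] 0.03827693125915832 -166.93500312258314
3 [0.4786 0.2567 0.1355] 0.038964741294515895 -151.93481122023508
4 [0.4857 0.2492 0.1355] 0.03754909174279714 -136.47279429818389
5 [0.4926 0.2414 0.1355] 0.03935174448568694 -121.21391636877298
6 [0.5023 0.2373 0.1355] 0.039199648202914696 -105.82475071435104
7 [0.5126 0.236  0.1355] 0.039082296595871466 -90.45860530009428
8 [0.5221 0.239  0.1355] 0.03718824747643884 -75.74465694046171
idxout [0.4953 0.2498 0.1665] 0.030826456622924714 -124.94362074322036
idx [0.4973 0.2514 0.1735] 0.028319294485314363 -123.42249620411113
shoulder L [0.5168 0.2481 0.1765] 0.027234189522840513
shoulder R [0.5062 0.3032 0.1765] 0.028919732295250702
shoulder T [0.4856 0.277  0.1765] 0.02737850070158574
shoulderB [0.5404 0.275  0.1765] 0.02741917149381582
```

>>> {"method": "apply_moves", "body": {
  "targets": [
    [[0.02,0.03,-0.02],[0,0,0]],
    [[0.035,0.046,-0.05],[0,0,0]],
    [[0.035,0.046,-0.09],[0,0,0]],
    [[0.035,0.046,-0.12],[0,0,0]],
    [[0.035,0.046,-0.12],[0,0,0]]
  ]
}}

```text
time_s: 17.82
eef_pos: [0.5102, 0.2728, 0.2894]
tcp_rot: [-0.0, 0.721, 0.692, -0.008]
ft_force: [-0.8, -1.4, -0.6]
grip_width: 0.0855
```

```bash
python3 - <<'E'
from h import *
print(T(),manip.get_state()['q'])
f=snap('wrist','w5.png')
E
```

```text
(array([0.5102, 0.2728, 0.2894]), array([[ 0.041 ,  0.9991, -0.0123],
       [ 0.9991, -0.0412, -0.0115],
       [-0.012 , -0.0118, -0.9999]])) [ 0.0319  0.5148 -0.8446  1.4169  0.3832  1.3968  0.7099]
```

View pics/w5.png

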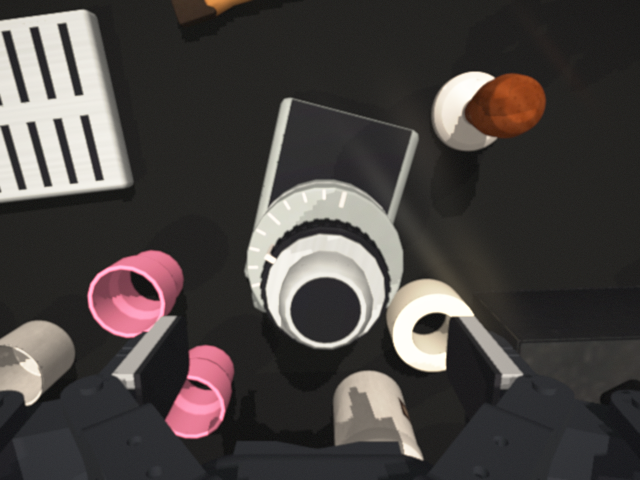

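```bash
python3 - <<'E'
from h import *
f=load('w5')
g=cv2.cvtColor(f['pixels'],cv2.COLOR_RGB2GRAY)
m=(g[260:350,270:385]<60).astype(np.uint8)
n,l,st,c=cv2.connectedComponentsWithStats(m)
for i in range(1,n):
    if 1000<st[i,4]<6000: print(st[i],c[i]+[270,260],onz(f,*(c[i]+[270,260]),.1965))
E
```

```text
[  21   19   69   63 3402] [325.1587 309.816 ] [0.5132 0.2749 0.1965]
```

>>> {"method": "apply_moves", "body": {
  "targets": [
    [[0.002,0.002,-0.03],[0,0,0]],
    [[0.002,0.002,-0.055],[0,0,0]],
    [[0.002,0.002,-0.055],[0,0,0]],
    [[0.002,0.002,-0.055],[0,0,0]],
    [[0.002,0.002,-0.055],[0,0,0]]
  ]
}}

```text
time_s: 18.28
eef_pos: [0.5159, 0.2784, 0.2451]
tcp_rot: [0.002, 0.722, 0.692, 0.001]
ft_force: [0.4, -0.4, 0.1]
grip_width: 0.0849
```

```bash
python3 - <<'E'
from h import *
print(T(),manip.get_state()['q'],manip.get_state()['ft_force'])
E
```

```text
(array([0.5159, 0.2784, 0.2451]), array([[ 0.0415,  0.9991,  0.0042],
       [ 0.9991, -0.0415, -0.0007],
       [-0.0005,  0.0042, -1.    ]])) [ 0.0241  0.5503 -0.8305  1.4812  0.417   1.2899  0.6816] [ 0.3921 -0.3808  0.0654]
```

>>> {"method": "apply_moves", "body": {
  "targets": [
    [[-0.003,-0.003,-0.015],[0,0,0]],
    [[-0.003,-0.003,-0.03],[0,0,0]],
    [[-0.003,-0.003,-0.031],[0,0,0]],
    [[-0.003,-0.003,-0.031],[0,0,0]],
    [[-0.003,-0.003,-0.031],[0,0,0]]
  ]
}}

```text
time_s: 18.7
eef_pos: [0.5126, 0.2752, 0.2131]
tcp_rot: [0.002, 0.721, 0.692, 0.001]
ft_force: [0.8, 0.4, 0.6]
grip_width: 0.0856
```

```bash
python3 - <<'E'
from h import *
print(T(),manip.get_state()['ft_force'])
snap('wrist','w6.png')
E
```

```text
(array([0.5126, 0.2752, 0.2131]), array([[ 0.041 ,  0.9992,  0.0029],
       [ 0.9992, -0.041 , -0.0014],
       [-0.0013,  0.003 , -1.    ]])) [0.7783 0.3785 0.5986]
```

View pics/w6.png

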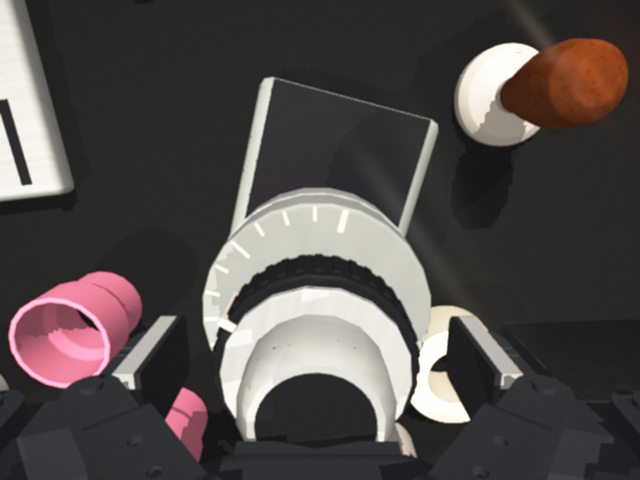

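>>> {"method": "apply_moves", "body": {
  "targets": [
    [[0,0,0],[0,0,0]],
    [[0,0,0],[0,0,0]],
    [[0,0,0],[0,0,0]],
    [[0,0,0],[0,0,0]],
    [[0,0,0],[0,0,0]]
  ],
  "jaw": 0
}}

```text
time_s: 19.17
eef_pos: [0.5121, 0.275, 0.2123]
tcp_rot: [0.001, 0.721, 0.693, -0.0]
ft_force: [-0.9, -0.5, 5.1]
grip_width: 0.0583
```

```bash
python3 - <<'E'
from h import *
s=manip.get_state();print(T(),s['ft_force'],s['wrist_torque'],s['grip_width'])
snap('wrist','w7.png')
E
```

```text
(array([0.5121, 0.275 , 0.2123]), array([[ 0.0404,  0.9992,  0.0017],
       [ 0.9992, -0.0404, -0.0023],
       [-0.0022,  0.0018, -1.    ]])) [-0.8779 -0.4963  5.1185] [-0.0571  0.1695  0.0631] 0.05825378883523165
```

View pics/w7.png

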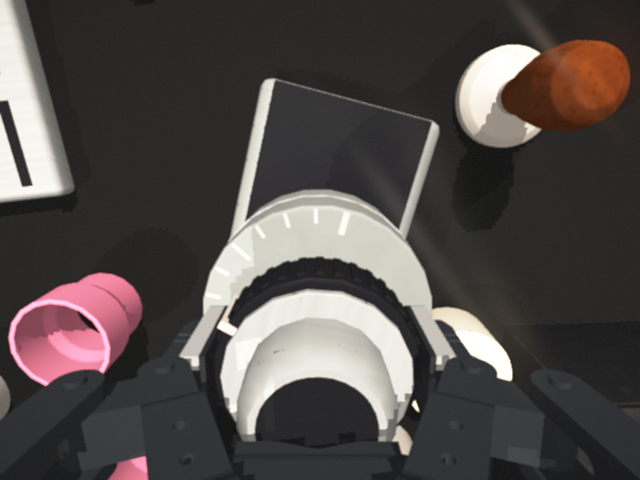

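>>> {"method": "apply_moves", "body": {
  "targets": [
    [[0,0,0],[0,0,-6]],
    [[0,0,0],[0,0,-12]],
    [[0,0,0],[0,0,-18]],
    [[0,0,0],[0,0,-24]],
    [[0,0,0],[0,0,-30]]
  ]
}}

```text
time_s: 19.63
eef_pos: [0.5122, 0.2751, 0.2122]
tcp_rot: [0.001, 0.877, 0.48, -0.0]
ft_force: [-0.7, -0.3, 5.0]
grip_width: 0.0587
```

>>> {"method": "apply_moves", "body": {
  "targets": [
    [[0,0,0],[0,0,-6]],
    [[0,0,0],[0,0,-12]],
    [[0,0,0],[0,0,-18]],
    [[0,0,0],[0,0,-24]],
    [[0,0,0],[0,0,-30]]
  ]
}}

```text
time_s: 20.05
eef_pos: [0.5124, 0.2752, 0.2122]
tcp_rot: [-0.0, 0.971, 0.237, -0.0]
ft_force: [0.6, -0.2, 4.8]
grip_width: 0.0587
```

```bash
python3 - <<'E'
from h import *
s=manip.get_state();print(T(),s['q'],s['ft_force'],s['wrist_torque'],s['grip_width'])
snap('wrist','w8.png')
E
```

```text
(array([0.5124, 0.2752, 0.2122]), array([[ 0.8875,  0.4607, -0.0003],
       [ 0.4607, -0.8875, -0.    ],
       [-0.0002, -0.0001, -1.    ]])) [-0.1168  0.5058 -0.5841  1.5428  0.2928  1.1817 -0.2762] [ 0.6241 -0.1809  4.8067] [-0.0281 -0.0869  0.2268] 0.058688419109576555
```

View pics/w8.png

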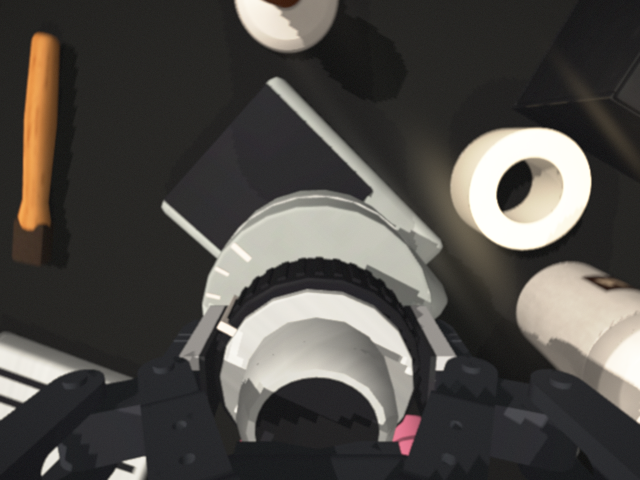

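>>> {"method": "apply_moves", "body": {
  "targets": [
    [[0,0,0],[0,0,-4]],
    [[0,0,0],[0,0,-8]],
    [[0,0,0],[0,0,-12]],
    [[0,0,0],[0,0,-14]],
    [[0,0,0],[0,0,-14]]
  ]
}}

```text
time_s: 20.52
eef_pos: [0.5124, 0.2752, 0.2122]
tcp_rot: [0.0, 0.993, 0.121, 0.0]
ft_force: [0.4, 0.1, 5.3]
grip_width: 0.0586
```

```bash
python3 - <<'E'
from h import *
s=manip.get_state();p,R=T();print(p,np.degrees(np.arctan2(R[1,0],R[0,0])),s['ft_force'],s['wrist_torque'],s['grip_width'])
E
```

```text
[0.5124 0.2752 0.2122] 13.907747031825622 [0.3863 0.1309 5.2596] [-0.0714 -0.1163  0.659 ] 0.058616513289023404
```

>>> {"method": "apply_moves", "body": {
  "targets": [
    [[0,0,0],[0,0,-2]],
    [[0,0,0],[0,0,-4]],
    [[0,0,0],[0,0,-5]],
    [[0,0,0],[0,0,-5]]
  ]
}}

```text
time_s: 20.85
eef_pos: [0.5124, 0.2752, 0.2122]
tcp_rot: [0.0, 0.997, 0.08, 0.0]
ft_force: [1.1, -0.9, 6.4]
grip_width: 0.0588
```

```bash
python3 - <<'E'
from h import *
s=manip.get_state();p,R=T();print(p,np.degrees(np.arctan2(R[1,0],R[0,0])),s['ft_force'],s['wrist_torque'],s['grip_width'])
snap('wrist','w9.png')
E
```

```text
[0.5124 0.2752 0.2122] 9.131354849148147 [ 1.1493 -0.9461  6.3932] [-0.2162 -0.2047  1.6918] 0.05882260270128804
```

View pics/w9.png

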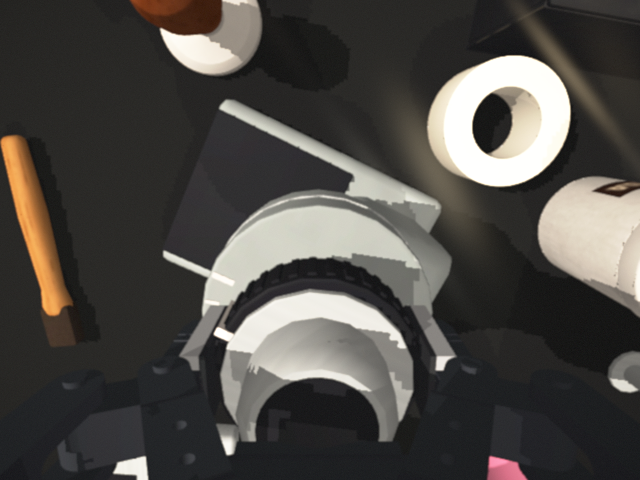

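>>> {"method": "apply_moves", "body": {
  "targets": [
    [[0,0,0],[0,0,6]],
    [[0,0,0],[0,0,12]],
    [[0,0,0],[0,0,18]],
    [[0,0,0],[0,0,24]],
    [[0,0,0],[0,0,30]]
  ]
}}

```text
time_s: 21.32
eef_pos: [0.5123, 0.2751, 0.2122]
tcp_rot: [-0.0, 0.943, 0.334, -0.0]
ft_force: [-0.9, -0.2, 5.7]
grip_width: 0.0583
```

>>> {"method": "apply_moves", "body": {
  "targets": [
    [[0,0,0],[0,0,6]],
    [[0,0,0],[0,0,12]],
    [[0,0,0],[0,0,18]],
    [[0,0,0],[0,0,24]],
    [[0,0,0],[0,0,30]]
  ]
}}

```text
time_s: 21.73
eef_pos: [0.5122, 0.275, 0.2122]
tcp_rot: [0.001, 0.824, 0.566, -0.0]
ft_force: [-0.9, -0.7, 5.7]
grip_width: 0.0583
```

>>> {"method": "apply_moves", "body": {
  "targets": [
    [[0,0,0],[0,0,3]],
    [[0,0,0],[0,0,3]],
    [[0,0,0],[0,0,3]]
  ]
}}

```text
time_s: 21.98
eef_pos: [0.5122, 0.275, 0.2121]
tcp_rot: [0.001, 0.81, 0.586, -0.0]
ft_force: [-0.8, -0.7, 6.6]
grip_width: 0.0587
```

```bash
python3 - <<'E'
from h import *
s=manip.get_state();p,R=T();print(p,np.degrees(np.arctan2(R[1,0],R[0,0])),s['ft_force'],s['wrist_torque'],s['grip_width'])
snap('wrist','w10.png')
E
```

```text
[0.5122 0.275  0.2121] 71.73094568723255 [-0.8395 -0.6883  6.6185] [0.0902 0.0972 0.0869] 0.058740964753594326
```

View pics/w10.png

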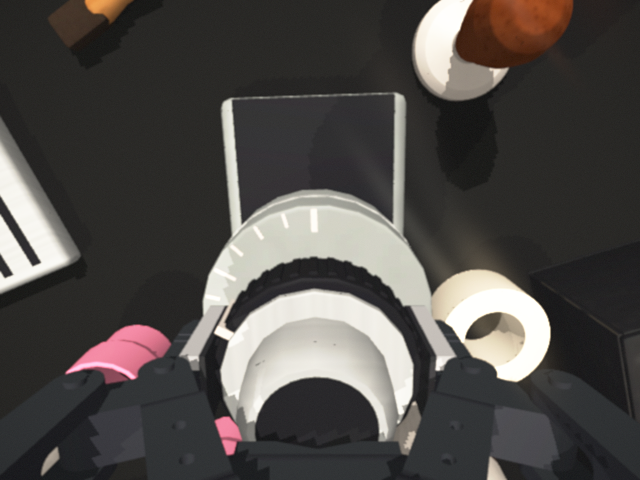

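Release, rise, and check the index.

>>> {"method": "apply_moves", "body": {
  "targets": [
    [[0,0,0],[0,0,0]],
    [[0,0,0],[0,0,0]],
    [[0,0,0],[0,0,0]],
    [[0,0,0],[0,0,0]],
    [[0,0,0],[0,0,0]]
  ],
  "jaw": 1
}}

```text
time_s: 22.45
eef_pos: [0.5116, 0.2742, 0.2104]
tcp_rot: [0.001, 0.811, 0.585, -0.002]
ft_force: [-0.8, 0.0, -0.6]
grip_width: 0.0856
```

>>> {"method": "apply_moves", "body": {
  "targets": [
    [[0,0,0.03],[0,0,0]],
    [[0,0,0.06],[0,0,0]],
    [[0,0,0.09],[0,0,0]],
    [[0,0,0.13],[0,0,0]],
    [[0,0,0.15],[0,0,0]]
  ]
}}

```text
time_s: 22.87
eef_pos: [0.5122, 0.2753, 0.3655]
tcp_rot: [0.001, 0.811, 0.585, 0.002]
ft_force: [1.0, 0.8, 0.4]
grip_width: 0.0854
```

```bash
python3 - <<'E'
from h import *
s=manip.get_state();p,R=T();print(p,np.degrees(np.arctan2(R[1,0],R[0,0])),s['q'])
f=snap('wrist','w11.png')
c=proj(f,[.513,.275,.17]).astype(int);print(c)
print('idx expected',proj(f,[.513+.0285*np.cos(np.radians(222.5)),.275+.0285*np.sin(np.radians(222.5)),.1735]))
x0,y0=c[0]-90,c[1]-90
cv2.imwrite('pics/w11z.png',cv2.resize(f['pixels'][y0:y0+160,x0:x0+180,::-1],(675,600),interpolation=cv2.INTER_CUBIC));print(x0,y0)
E
```

```text
[0.5122 0.2753 0.3655] 71.67452440927778 [-0.0119  0.4555 -0.794   1.2811  0.3221  1.5287  0.4857]
[316 239]
idx expected [276.2974 218.8299]
226 149
```

View pics/w11z.png

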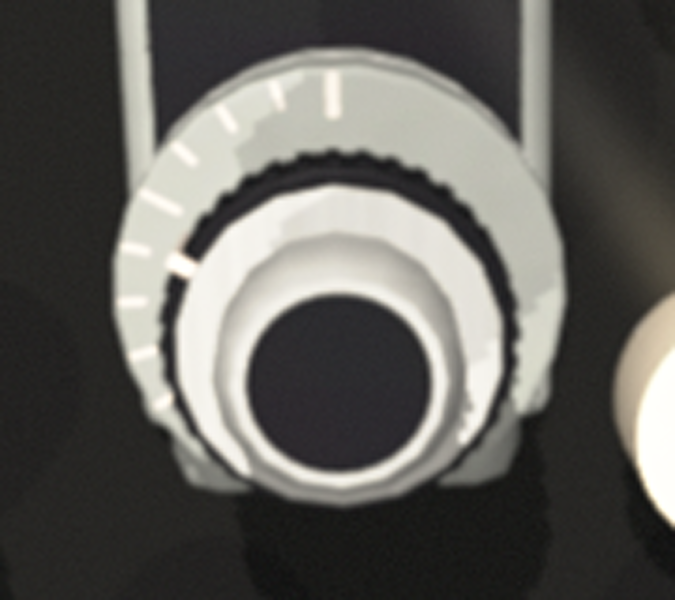

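```bash
python3 - <<'E'
from h import *
f=load('w11')
for (x,y),z in [((172,256),.1665),((184,265),.1735),((190,268),.1735)]:
    p=onz(f,226+x/3.75,149+y/3.75,z);v=p[:2]-[.5131,.275];print(np.hypot(*v),np.degrees(np.arctan2(v[1],v[0]))%360-162.5)
f=snap('scene','s11.png');g=snap('side','d11.png')
cv2.imwrite('pics/s11z.png',cv2.resize(f['pixels'][130:330,180:440,::-1],(780,600),interpolation=cv2.INTER_CUBIC))
E
```

```text
0.031439477630410544 63.65362594969602
0.0290047705102854 61.52648901078959
0.027902102677640424 61.5148664520477
```

View pics/s11z.png

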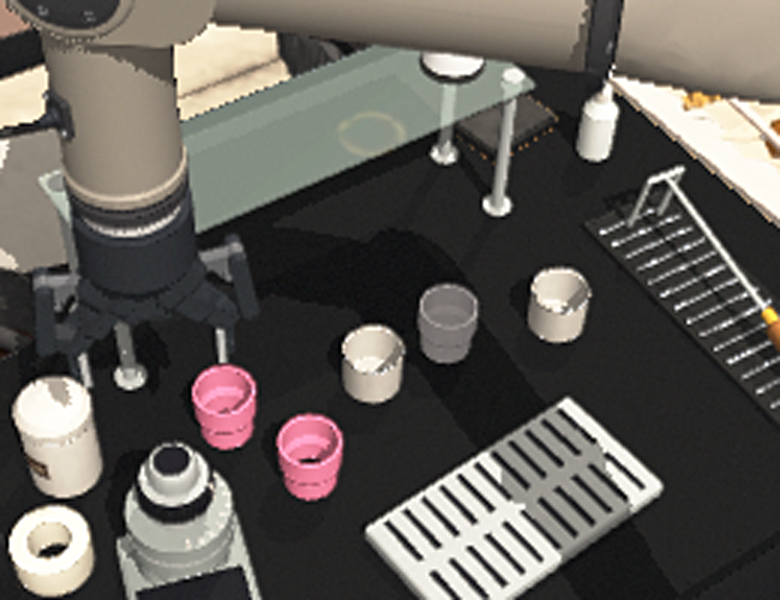

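>>> {"method": "apply_moves", "body": {
  "targets": [
    [[0.01,-0.04,0],[0,0,-7]],
    [[0.02,-0.08,0],[0,0,-14]],
    [[0.03,-0.12,0],[0,0,-21]],
    [[0.04,-0.16,0],[0,0,-28]],
    [[0.05,-0.19,0],[0,0,-35]]
  ]
}}

```text
time_s: 23.43
eef_pos: [0.5617, 0.0794, 0.3589]
tcp_rot: [0.002, 0.951, 0.31, -0.004]
ft_force: [-0.3, 0.8, -0.8]
grip_width: 0.0856
```

>>> {"method": "apply_moves", "body": {
  "targets": [
    [[0.01,-0.04,0],[0,0,-7]],
    [[0.02,-0.08,0],[0,0,-14]],
    [[0.03,-0.12,0],[0,0,-21]],
    [[0.05,-0.15,-0.02],[0,0,-28]],
    [[0.058,-0.16,-0.05],[0,0,-35]]
  ]
}}

```text
time_s: 23.85
eef_pos: [0.6219, -0.0845, 0.311]
tcp_rot: [0.003, 1.0, 0.006, 0.001]
ft_force: [-0.2, -1.5, -0.4]
grip_width: 0.0854
```

>>> {"method": "apply_moves", "body": {
  "targets": [
    [[0,0,-0.03],[0,0,-1.7]],
    [[0,0,-0.06],[0,0,-1.7]],
    [[0,0,-0.08],[0,0,-1.7]],
    [[0,0,-0.08],[0,0,-1.7]],
    [[0,0,-0.08],[0,0,-1.7]]
  ]
}}

```text
time_s: 24.27
eef_pos: [0.6183, -0.0758, 0.2284]
tcp_rot: [-0.0, 1.0, -0.0, -0.005]
ft_force: [-0.1, -0.5, 0.5]
grip_width: 0.0854
```

```bash
python3 - <<'E'
from h import *
s=manip.get_state();p,R=T();print(p,np.degrees(np.arctan2(R[1,0],R[0,0])),s['q'])
f=snap('wrist','w12.png')
E
```

```text
[ 0.6183 -0.0758  0.2284] -0.019522094782522235 [ 0.3726  0.551  -0.4323  1.391   0.2321  1.2589 -0.0767]
```

View pics/w12.png

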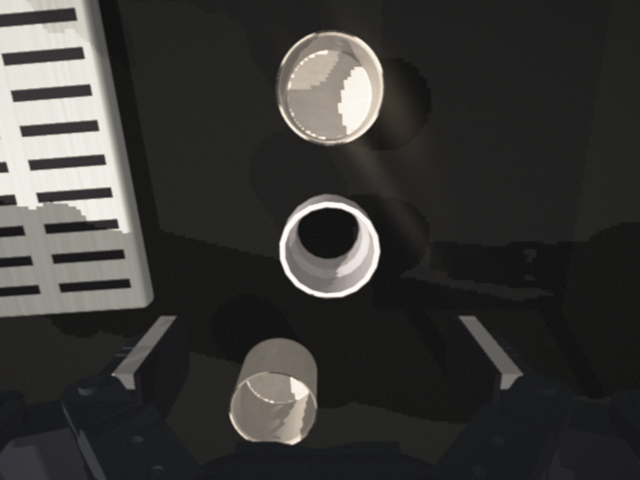

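```bash
python3 - <<'E'
from h import *
f=load('w12')
# rim extents by eye + mask
g=cv2.cvtColor(f['pixels'],cv2.COLOR_RGB2GRAY)
sub=(g[180:310,265:395]>75).astype(np.uint8)
cs,_=cv2.findContours(sub,cv2.RETR_EXTERNAL,cv2.CHAIN_APPROX_NONE)
c=max(cs,key=cv2.contourArea);c=cv2.convexHull(c);(x,y),ax,an=cv2.fitEllipse(c);print(x+265,y+180,ax,an)
print('hull circ',onz(f,329.5,246.5,.058), onz(f,280,246,.058),onz(f,379,246,.058),onz(f,330,196,.058),onz(f,330,297,.058))
print('L',onz(f,331,88,.05),'R',onz(f,274,408,.05))
E
```

```text
328.93467712402344 246.83010864257812 (101.26290893554688, 104.41608428955078) 169.99578857421875
hull circ [ 0.624  -0.0736  0.058 ] [ 0.5953 -0.0734  0.058 ] [ 0.6526 -0.0733  0.058 ] [ 0.6241 -0.0443  0.058 ] [ 0.6245 -0.1049  0.058 ]
L [0.6243 0.0134 0.05  ] R [ 0.5879 -0.1877  0.05  ]
```

>>> {"method": "apply_moves", "body": {
  "targets": [
    [[0.006,0.002,-0.03],[0,0,0]],
    [[0.006,0.002,-0.06],[0,0,0]],
    [[0.006,0.002,-0.09],[0,0,0]],
    [[0.006,0.002,-0.09],[0,0,0]],
    [[0.006,0.002,-0.09],[0,0,0]]
  ]
}}

```text
time_s: 24.73
eef_pos: [0.6256, -0.0737, 0.1412]
tcp_rot: [0.0, 1.0, -0.0, -0.002]
ft_force: [0.4, -0.2, 0.1]
grip_width: 0.0857
```

```bash
python3 - <<'E'
from h import *
s=manip.get_state();p,R=T();print(p,np.degrees(np.arctan2(R[1,0],R[0,0])))
f=snap('wrist','w13.png');print(proj(f,[.624,-.074,.058]))
E
```

```text
[ 0.6256 -0.0737  0.1412] -0.02933130397133343
[313.6566 311.5518]
```

View pics/w13.png

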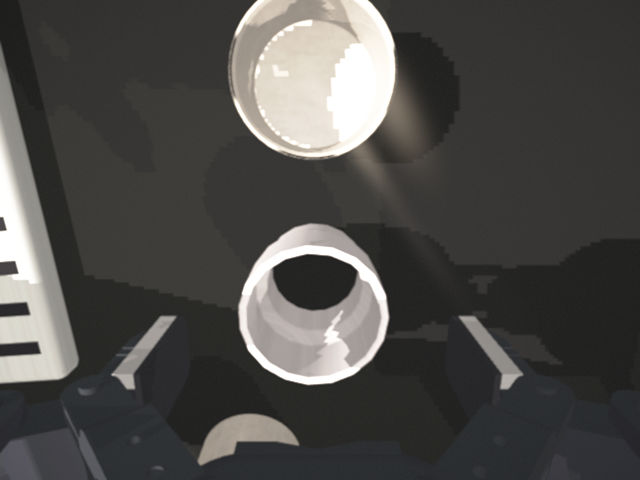

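>>> {"method": "apply_moves", "body": {
  "targets": [
    [[-0.001,-0.001,-0.02],[0,0,0]],
    [[-0.001,-0.001,-0.04],[0,0,0]],
    [[-0.001,-0.001,-0.044],[0,0,0]],
    [[-0.001,-0.001,-0.044],[0,0,0]],
    [[-0.001,-0.001,-0.044],[0,0,0]]
  ]
}}

```text
time_s: 25.2
eef_pos: [0.6263, -0.0745, 0.0993]
tcp_rot: [0.0, 1.0, -0.0, 0.0]
ft_force: [0.8, -0.5, -0.7]
grip_width: 0.0855
```

>>> {"method": "apply_moves", "body": {
  "targets": [
    [[0,0,0],[0,0,0]],
    [[0,0,0],[0,0,0]],
    [[0,0,0],[0,0,0]],
    [[0,0,0],[0,0,0]],
    [[0,0,0],[0,0,0]]
  ],
  "jaw": 0
}}

```text
time_s: 25.62
eef_pos: [0.6259, -0.0745, 0.0988]
tcp_rot: [0.0, 1.0, -0.0, -0.0]
ft_force: [-0.2, -0.3, 6.5]
grip_width: 0.0556
```

```bash
python3 - <<'E'
from h import *
s=manip.get_state();p,R=T();print(p,R,s['ft_force'],s['grip_width'])
f=snap('wrist','w14.png');print(proj(f,[.624,-.074,.058]))
E
```

```text
[ 0.6259 -0.0745  0.0988] [[ 1.     -0.0005 -0.0002]
 [-0.0005 -1.     -0.0004]
 [-0.0002  0.0004 -1.    ]] [-0.1821 -0.322   6.5352] 0.055564253612181855
[310.3505 368.1609]
```

View pics/w14.png

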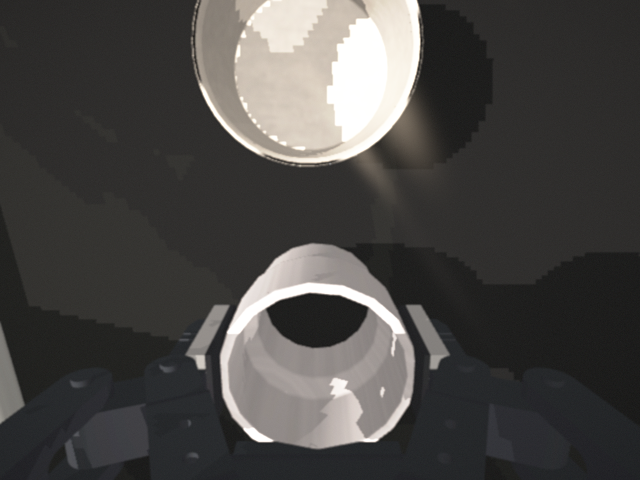

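```bash
python3 - <<'E'
from h import *
f=load('w14');p=np.array([.6259,-.0745,.0988])
for uv in [(318,367),(221,368),(415,368),(318,284),(318,446)]: print(onz(f,*uv,.058)-p)
cv2.imwrite('pics/w14z.png',cv2.resize(f['pixels'][270:470,200:440,::-1],(720,600)))
E
```

```text
[ 0.0003  0.0009 -0.0408]
[-0.0279  0.0006 -0.0408]
[ 0.0286  0.0005 -0.0408]
[ 0.0003  0.0265 -0.0408]
[ 0.0003 -0.0265 -0.0408]
```

>>> {"method": "apply_moves", "body": {
  "targets": [
    [[0,0,0.03],[0,0,0]],
    [[0,0,0.07],[0,0,0]],
    [[0,0,0.11],[0,0,0]],
    [[0,0,0.15],[0,0,0]],
    [[0,0,0.19],[0,0,0]]
  ]
}}

```text
time_s: 26.08
eef_pos: [0.6241, -0.0745, 0.2885]
tcp_rot: [-0.0, 1.0, -0.0, -0.002]
ft_force: [2.0, 0.7, -1.7]
grip_width: 0.0556
```

View pics/w14z.png

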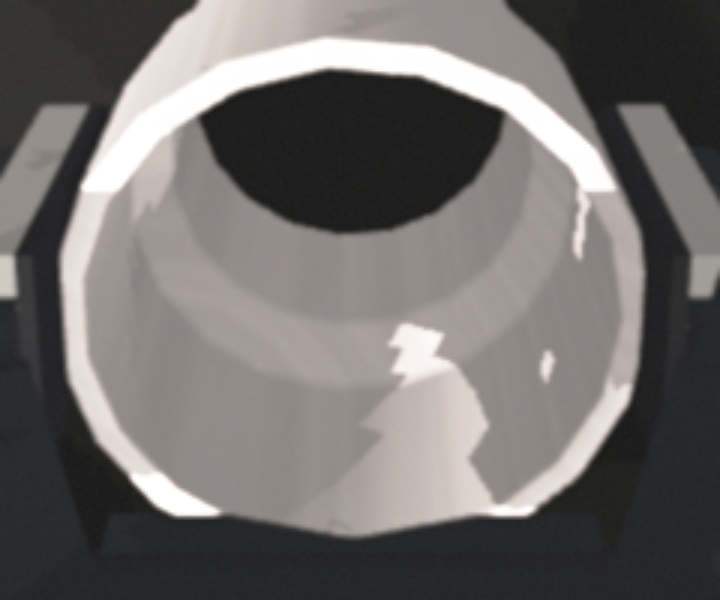

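>>> {"method": "apply_moves", "body": {
  "targets": [
    [[0,0,0.04],[0,0,0]],
    [[-0.02,0.03,0.06],[0,0,0]],
    [[-0.03,0.065,0.06],[0,0,0]],
    [[-0.04,0.1,0.06],[0,0,0]],
    [[-0.05,0.14,0.06],[0,0,0]]
  ]
}}

```text
time_s: 26.5
eef_pos: [0.5742, 0.0652, 0.3474]
tcp_rot: [0.001, 1.0, -0.002, -0.001]
ft_force: [0.6, -1.6, -1.6]
grip_width: 0.0556
```

>>> {"method": "apply_moves", "body": {
  "targets": [
    [[-0.01,0.04,0],[0,0,0]],
    [[-0.02,0.08,0],[0,0,0]],
    [[-0.03,0.12,0],[0,0,0]],
    [[-0.045,0.16,0],[0,0,0]],
    [[-0.061,0.19,0],[0,0,0]]
  ]
}}

```text
time_s: 26.92
eef_pos: [0.5122, 0.2587, 0.3465]
tcp_rot: [-0.001, 1.0, 0.001, -0.002]
ft_force: [-0.3, 0.2, -1.5]
grip_width: 0.0558
```

>>> {"method": "apply_moves", "body": {
  "targets": [
    [[0,0.02,0],[0,0,0]],
    [[0,0.02,-0.01],[0,0,0]],
    [[0,0.02,-0.03],[0,0,0]],
    [[0,0.02,-0.03],[0,0,0]],
    [[0,0.02,-0.03],[0,0,0]]
  ]
}}

```text
time_s: 27.33
eef_pos: [0.5136, 0.2738, 0.3153]
tcp_rot: [0.001, 1.0, -0.001, -0.003]
ft_force: [0.1, 0.5, -1.1]
grip_width: 0.056
```

```bash
python3 - <<'E'
from h import *
s=manip.get_state();p,R=T();print(p,R,s['ft_force'],s['grip_width'])
f=snap('wrist','w15.png')
E
```

```text
[0.5136 0.2738 0.3153] [[ 1.     -0.0019 -0.0065]
 [-0.0019 -1.     -0.0028]
 [-0.0065  0.0029 -1.    ]] [ 0.1105  0.4907 -1.1242] 0.05595865675737458
```

View pics/w15.png

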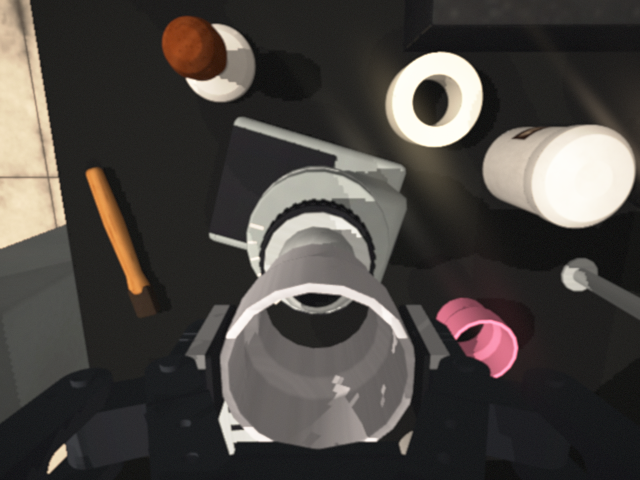

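>>> {"method": "apply_moves", "body": {
  "targets": [
    [[-0.0005,0.0015,-0.006],[0,0,0]],
    [[-0.0005,0.0015,-0.013],[0,0,0]],
    [[-0.0005,0.0015,-0.013],[0,0,0]],
    [[-0.0005,0.0015,-0.013],[0,0,0]],
    [[-0.0005,0.0015,-0.013],[0,0,0]]
  ]
}}

```text
time_s: 27.8
eef_pos: [0.5134, 0.2768, 0.304]
tcp_rot: [0.0, 1.0, -0.0, -0.002]
ft_force: [0.1, -0.2, -0.6]
grip_width: 0.0554
```

```bash
python3 - <<'E'
from h import *
s=manip.get_state();p,R=T();print(p,R,s['ft_force'],s['grip_width'])
f=snap('scene','s12.png');g=snap('side','d12.png')
cv2.imwrite('pics/sd12.png',np.hstack([cv2.resize(f['pixels'][220:360,180:280,::-1],(400,560),interpolation=cv2.INTER_CUBIC),cv2.resize(g['pixels'][200:340,200:300,::-1],(400,560),interpolation=cv2.INTER_CUBIC)]))
E
```

```text
[0.5134 0.2768 0.304 ] [[ 1.     -0.0008 -0.0031]
 [-0.0008 -1.     -0.    ]
 [-0.0031  0.     -1.    ]] [ 0.1447 -0.151  -0.6354] 0.05539026110177859
```

View pics/sd12.png

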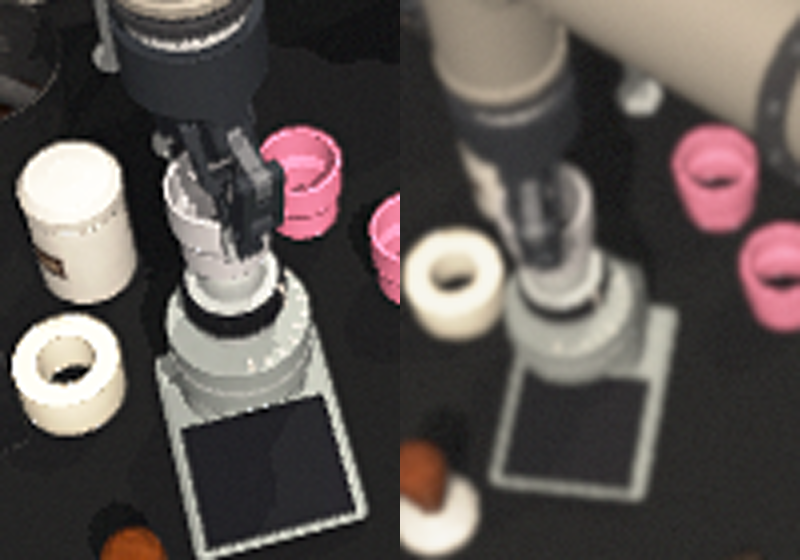

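>>> {"method": "apply_moves", "body": {
  "targets": [
    [[-0.0003,-0.001,-0.004],[0,0,0]],
    [[-0.0003,-0.001,-0.008],[0,0,0]],
    [[-0.0003,-0.001,-0.012],[0,0,0]],
    [[-0.0003,-0.001,-0.016],[0,0,0]],
    [[-0.0003,-0.001,-0.016],[0,0,0]]
  ]
}}

```text
time_s: 28.32
eef_pos: [0.5125, 0.2755, 0.2865]
tcp_rot: [0.001, 1.0, -0.0, -0.003]
ft_force: [-0.8, 0.0, -1.5]
grip_width: 0.0556
```

```bash
python3 - <<'E'
from h import *
s=manip.get_state();p,R=T();print(p,s['ft_force'],s['wrist_torque'])
E
```

```text
[0.5125 0.2755 0.2865] [-0.8469  0.0139 -1.5264] [ 0.0434 -0.0327  0.0481]
```

>>> {"method": "apply_moves", "body": {
  "targets": [
    [[0,0,-0.004],[0,0,0]],
    [[0,0,-0.007],[0,0,0]],
    [[0,0,-0.01],[0,0,0]],
    [[0,0,-0.01],[0,0,0]]
  ]
}}

```text
time_s: 28.65
eef_pos: [0.5127, 0.2756, 0.2771]
tcp_rot: [0.0, 1.0, -0.0, -0.002]
ft_force: [0.2, 0.4, -1.0]
grip_width: 0.0561
```

```bash
python3 - <<'E'
from h import *
s=manip.get_state();p,R=T();print(p,s['ft_force'],s['wrist_torque'])
E
```

```text
[0.5127 0.2756 0.2771] [ 0.2031  0.4157 -1.0372] [ 0.0005 -0.0494  0.0469]
```

Sleeve is on the throat without contact. Push to the shoulder.

>>> {"method": "apply_moves", "body": {
  "targets": [
    [[0,0,-0.002],[0,0,0]],
    [[0,0,-0.003],[0,0,0]],
    [[0,0,-0.004],[0,0,0]],
    [[0,0,-0.004],[0,0,0]]
  ]
}}

```text
time_s: 28.98
eef_pos: [0.5129, 0.276, 0.2753]
tcp_rot: [-0.0, 1.0, -0.0, -0.001]
ft_force: [-1.9, -1.2, 4.2]
grip_width: 0.0555
```

>>> {"method": "apply_moves", "body": {
  "targets": [
    [[0,0,-0.002],[0,0,0]],
    [[0,0,-0.002],[0,0,0]],
    [[0,0,-0.002],[0,0,0]]
  ]
}}

```text
time_s: 29.23
eef_pos: [0.5128, 0.276, 0.2753]
tcp_rot: [-0.0, 1.0, -0.0, -0.0]
ft_force: [-4.0, -3.2, 11.0]
grip_width: 0.0558
```

>>> {"method": "apply_moves", "body": {
  "targets": [
    [[0,0,0],[0,0,0]],
    [[0,0,0],[0,0,0]],
    [[0,0,0],[0,0,0]],
    [[0,0,0],[0,0,0]],
    [[0,0,0],[0,0,0]]
  ],
  "jaw": 1
}}

```text
time_s: 29.65
eef_pos: [0.5129, 0.2758, 0.2714]
tcp_rot: [0.0, 1.0, -0.0, -0.002]
ft_force: [-0.3, 0.5, 0.3]
grip_width: 0.0855
```

>>> {"method": "apply_moves", "body": {
  "targets": [
    [[0,0,0.02],[0,0,0]],
    [[0,0,0.05],[0,0,0]],
    [[0,0,0.08],[0,0,0]],
    [[0,0,0.11],[0,0,0]],
    [[0,0,0.11],[0,0,0]]
  ]
}}

```text
time_s: 30.07
eef_pos: [0.5144, 0.2776, 0.3886]
tcp_rot: [-0.003, 1.0, -0.0, 0.003]
ft_force: [-0.4, 0.8, 1.7]
grip_width: 0.0855
```

```bash
python3 - <<'E'
from h import *
s=manip.get_state();p,R=T();print(p,s['ft_force'],s['wrist_torque'])
w=snap('wrist','w16.png')
f=snap('scene','s13.png');g=snap('side','d13.png')
for q in (f,g,w): print(proj(q,[.513,.275,.1765]),proj(q,[.513,.275,.2345]))
cv2.imwrite('pics/sd13.png',np.hstack([cv2.resize(f['pixels'][250:350,190:270,::-1],(400,500),interpolation=cv2.INTER_CUBIC),cv2.resize(g['pixels'][220:320,205:285,::-1],(400,500),interpolation=cv2.INTER_CUBIC)]))
E
```

```text
[0.5144 0.2776 0.3886] [-0.4204  0.7903  1.6903] [ 0.0295 -0.0551  0.0012]
[237.4742 287.7089] [235.1875 272.7196]
[239.2726 266.5724] [236.5022 255.654 ]
[312.6859 239.0411] [312.3811 264.4194]
```

View pics/sd13.png

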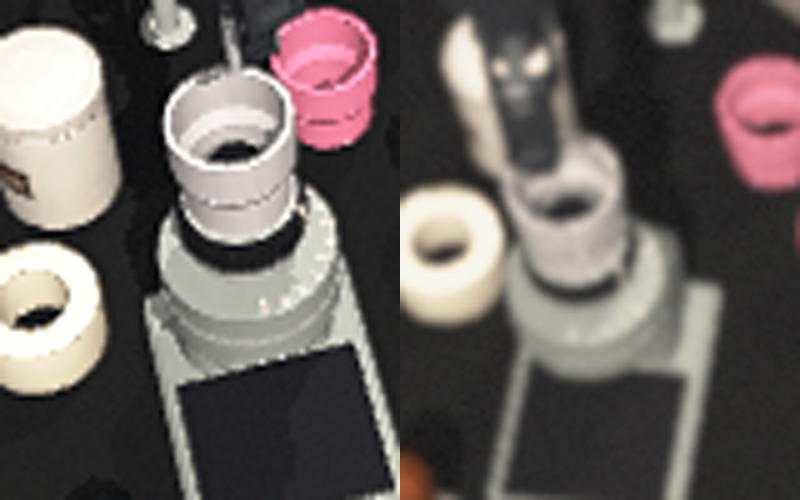

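View pics/w16.png

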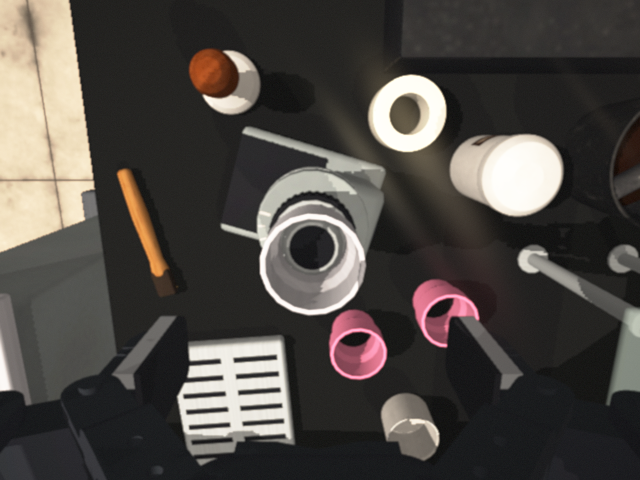

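```bash
python3 - <<'E'
from h import *
f=load('s13');g=load('d13')
for uv in [(370,263),(400,293),(334,340),(303,306)]: print(onz(load('s10'),*uv,.018))
cv2.imwrite('pics/s13z.png',cv2.resize(f['pixels'][180:350,260:440,::-1],(635,600),interpolation=cv2.INTER_CUBIC))
E
```

```text
[ 0.4889 -0.1267  0.018 ]
[ 0.3634 -0.1304  0.018 ]
[0.3457 0.1058 0.018 ]
[0.472 0.116 0.018]
```

View pics/s13z.png

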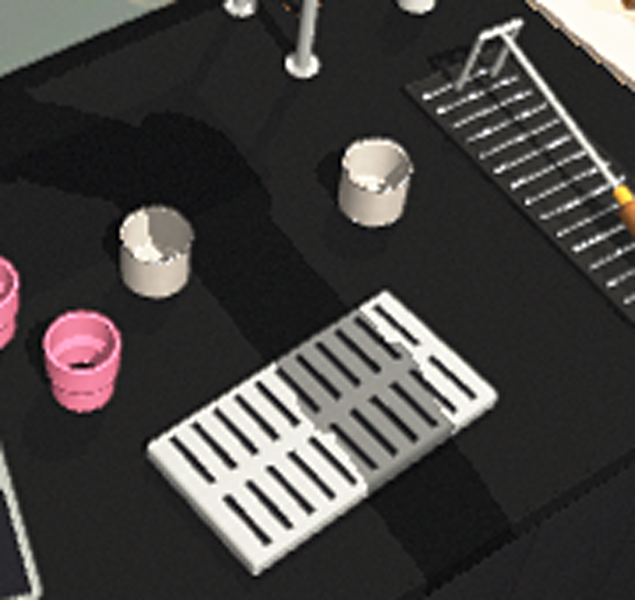

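>>> {"method": "apply_moves", "body": {
  "targets": [
    [[0.02,-0.035,0],[0,0,0]],
    [[0.04,-0.07,0],[0,0,0]],
    [[0.055,-0.105,0],[0,0,0]],
    [[0.07,-0.14,0],[0,0,0]],
    [[0.085,-0.18,0],[0,0,0]]
  ]
}}

```text
time_s: 30.63
eef_pos: [0.5974, 0.0958, 0.3796]
tcp_rot: [0.0, 1.0, 0.001, -0.004]
ft_force: [-0.1, 1.0, 0.6]
grip_width: 0.0852
```

>>> {"method": "apply_moves", "body": {
  "targets": [
    [[0.01,-0.03,-0.02],[0,0,0]],
    [[0.02,-0.06,-0.04],[0,0,0]],
    [[0.024,-0.084,-0.07],[0,0,0]],
    [[0.024,-0.084,-0.11],[0,0,0]],
    [[0.024,-0.084,-0.15],[0,0,0]]
  ]
}}

```text
time_s: 31.05
eef_pos: [0.6213, 0.0089, 0.2288]
tcp_rot: [0.001, 1.0, -0.003, -0.002]
ft_force: [0.9, 1.1, -0.9]
grip_width: 0.0851
```

>>> {"method": "apply_moves", "body": {
  "targets": [
    [[0,0,-0.04],[0,0,0]],
    [[0,0,-0.075],[0,0,0]],
    [[0,0,-0.075],[0,0,0]],
    [[0,0,-0.075],[0,0,0]]
  ]
}}

```text
time_s: 31.38
eef_pos: [0.6192, 0.0123, 0.1536]
tcp_rot: [0.0, 1.0, -0.0, -0.006]
ft_force: [0.4, 0.7, 0.7]
grip_width: 0.0855
```

```bash
python3 - <<'E'
from h import *
s=manip.get_state();p,R=T();print(p,R[:,0])
f=snap('wrist','w17.png');print(proj(f,[.624,.0134,.05]))
E
```

```text
[0.6192 0.0123 0.1536] [ 0.9999 -0.0004 -0.0114]
[330.9118 289.2795]
```

View pics/w17.png

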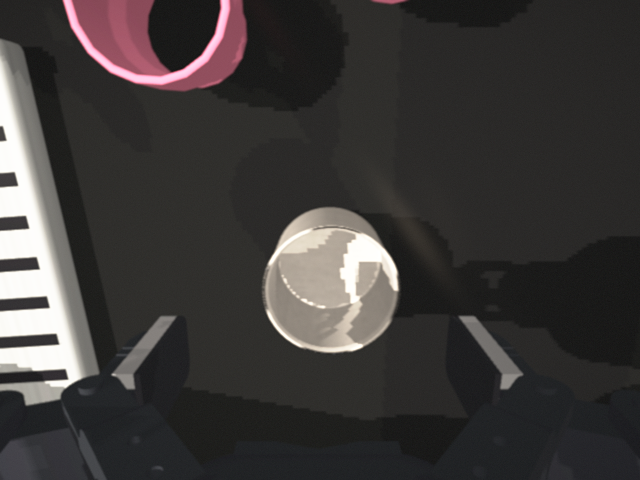

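>>> {"method": "apply_moves", "body": {
  "targets": [
    [[0.003,0.001,-0.03],[0,0,0]],
    [[0.004,0.001,-0.055],[0,0,0]],
    [[0.004,0.001,-0.067],[0,0,0]],
    [[0.004,0.001,-0.067],[0,0,0]],
    [[0.004,0.001,-0.067],[0,0,0]]
  ]
}}

```text
time_s: 31.85
eef_pos: [0.6265, 0.014, 0.0916]
tcp_rot: [-0.0, 1.0, -0.0, -0.001]
ft_force: [0.6, -0.1, 0.1]
grip_width: 0.0854
```

>>> {"method": "apply_moves", "body": {
  "targets": [
    [[0,0,0],[0,0,0]],
    [[0,0,0],[0,0,0]],
    [[0,0,0],[0,0,0]],
    [[0,0,0],[0,0,0]],
    [[0,0,0],[0,0,0]]
  ],
  "jaw": 0
}}

```text
time_s: 32.27
eef_pos: [0.627, 0.0142, 0.0926]
tcp_rot: [-0.0, 1.0, -0.0, 0.0]
ft_force: [-0.6, -0.1, 6.1]
grip_width: 0.0563
```

>>> {"method": "apply_moves", "body": {
  "targets": [
    [[0,0,0.03],[0,0,0]],
    [[0,0,0.06],[0,0,0]],
    [[0,0,0.08],[0,0,0]],
    [[0,0,0.08],[0,0,0]]
  ]
}}

```text
time_s: 32.6
eef_pos: [0.6289, 0.0146, 0.1762]
tcp_rot: [-0.0, 1.0, -0.0, 0.004]
ft_force: [0.9, 0.7, -0.6]
grip_width: 0.0568
```

```bash
python3 - <<'E'
from h import *
s=manip.get_state();p,R=T();print(p,R[:,0],s['q'])
f=snap('wrist','w18.png')
E
```

```text
[0.6289 0.0146 0.1762] [ 1.     -0.0006  0.0085] [ 0.2441  0.6027 -0.4546  1.4521  0.2777  1.142  -0.2551]
```

View pics/w18.png

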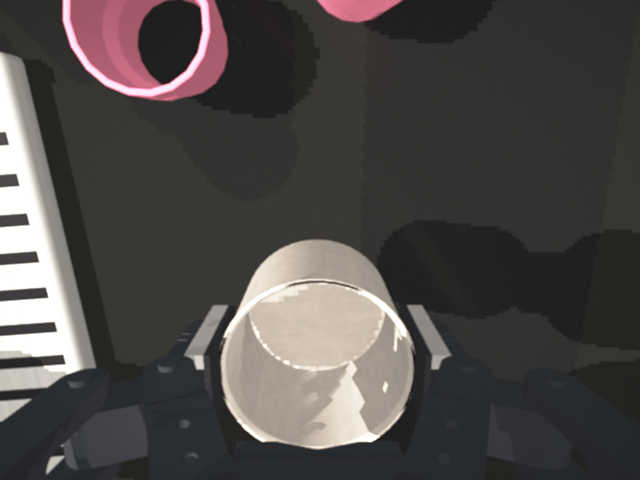

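>>> {"method": "apply_moves", "body": {
  "targets": [
    [[-0.04,0.006,0.01],[0,0,0]],
    [[-0.08,0.012,0.01],[0,0,0]],
    [[-0.12,0.018,0.01],[0,0,0]],
    [[-0.16,0.024,0.01],[0,0,0]],
    [[-0.195,0.03,0.01],[0,0,0]]
  ]
}}

```text
time_s: 33.07
eef_pos: [0.4266, 0.0438, 0.1781]
tcp_rot: [0.0, 1.0, -0.0, -0.004]
ft_force: [0.4, 0.9, -1.2]
grip_width: 0.0567
```

>>> {"method": "apply_moves", "body": {
  "targets": [
    [[-0.02,0.001,0],[0,0,0]],
    [[-0.02,0.001,0],[0,0,0]],
    [[-0.02,0.001,-0.02],[0,0,0]],
    [[-0.02,0.001,-0.05],[0,0,0]],
    [[-0.02,0.001,-0.05],[0,0,0]]
  ]
}}

```text
time_s: 33.48
eef_pos: [0.4068, 0.0439, 0.1256]
tcp_rot: [0.0, 1.0, -0.0, -0.007]
ft_force: [-1.5, -0.7, -0.7]
grip_width: 0.0564
```

```bash
python3 - <<'E'
from h import *
s=manip.get_state();p,R=T();print(p,R[:,0],s['q'],s['ft_force'])
f=snap('wrist','w19.png');snap('scene','s14.png')
for uv in [(370,263),(400,293),(334,340),(303,306)]: print(uv)
E
```

```text
[0.4068 0.0439 0.1256] [ 0.9999 -0.0007 -0.0138] [ 0.3109  0.2859 -0.5313  2.0849  0.1916  0.8315 -0.3351] [-1.4937 -0.6883 -0.7288]
(370, 263)
(400, 293)
(334, 340)
(303, 306)
```

View pics/w19.png

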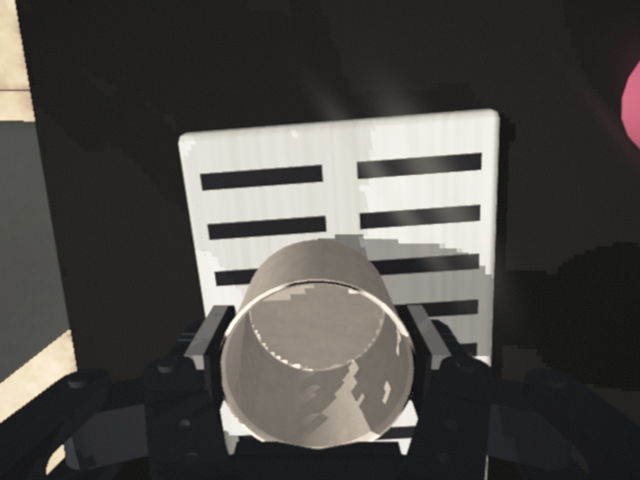

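```bash
python3 - <<'E'
from h import *
f=load('w19')
a=onz(f,182,138,.018);b=onz(f,498,112,.018);c=onz(f,488,440,.018);print(a,b,(a+b)/2,np.linalg.norm(a-b),c)
d=(b-a)[:2]/np.linalg.norm(b-a); ey=np.array([-d[1],d[0]]); print(d,'centre',((a+b)/2)[:2]-.125*ey)
C=((a+b)/2)[:2]-.125*ey
print(C+.06*ey,C-.06*ey)
E
```

```text
[0.351 0.108 0.018] [0.4764 0.1178 0.018 ] [0.4137 0.1129 0.018 ] 0.12578298474781 [ 0.4884 -0.0344  0.018 ]
[0.997 0.078] centre [ 0.4235 -0.0117]
[0.4188 0.0481] [ 0.4282 -0.0715]
```

>>> {"method": "apply_moves", "body": {
  "targets": [
    [[0.01,0.003,0],[0,0,0]],
    [[0.01,0.003,-0.005],[0,0,0]],
    [[0.01,0.003,-0.01],[0,0,0]],
    [[0.01,0.003,-0.01],[0,0,0]],
    [[0.01,0.003,-0.01],[0,0,0]]
  ]
}}

```text
time_s: 34.0
eef_pos: [0.4204, 0.0478, 0.1198]
tcp_rot: [0.0, 1.0, -0.0, -0.002]
ft_force: [-0.4, 0.6, -0.8]
grip_width: 0.0563
```

>>> {"method": "apply_moves", "body": {
  "targets": [
    [[0,0,-0.001],[0,0,0]],
    [[0,0,-0.002],[0,0,0]],
    [[0,0,-0.002],[0,0,0]]
  ]
}}

```text
time_s: 34.25
eef_pos: [0.4204, 0.0478, 0.1179]
tcp_rot: [0.0, 1.0, -0.0, -0.002]
ft_force: [-0.8, -0.1, -1.3]
grip_width: 0.0565
```

>>> {"method": "apply_moves", "body": {
  "targets": [
    [[0,0,-0.002],[0,0,0]],
    [[0,0,-0.004],[0,0,0]],
    [[0,0,-0.006],[0,0,0]],
    [[0,0,-0.006],[0,0,0]]
  ]
}}

```text
time_s: 34.58
eef_pos: [0.4202, 0.0478, 0.1114]
tcp_rot: [0.0, 1.0, -0.0, -0.002]
ft_force: [-0.1, 0.1, -1.5]
grip_width: 0.0563
```

>>> {"method": "apply_moves", "body": {
  "targets": [
    [[0,0,-0.001],[0,0,0]],
    [[0,0,-0.002],[0,0,0]],
    [[0,0,-0.002],[0,0,0]]
  ]
}}

```text
time_s: 34.83
eef_pos: [0.4206, 0.048, 0.1106]
tcp_rot: [0.0, 1.0, -0.0, -0.002]
ft_force: [-2.5, -0.4, 6.2]
grip_width: 0.0565
```

Contact at the expected height. Release and rise.

>>> {"method": "apply_moves", "body": {
  "targets": [
    [[0,0,0],[0,0,0]],
    [[0,0,0],[0,0,0]],
    [[0,0,0],[0,0,0]],
    [[0,0,0],[0,0,0]],
    [[0,0,0],[0,0,0]]
  ],
  "jaw": 1
}}

```text
time_s: 35.25
eef_pos: [0.4206, 0.0479, 0.1098]
tcp_rot: [-0.0, 1.0, -0.0, -0.002]
ft_force: [-0.0, 0.2, -0.5]
grip_width: 0.0851
```

>>> {"method": "apply_moves", "body": {
  "targets": [
    [[0,0,0.02],[0,0,0]],
    [[0,0,0.05],[0,0,0]],
    [[0,0,0.09],[0,0,0]],
    [[0,0,0.11],[0,0,0]],
    [[0,0,0.11],[0,0,0]]
  ]
}}

```text
time_s: 35.67
eef_pos: [0.4238, 0.0486, 0.2246]
tcp_rot: [-0.0, 1.0, -0.0, 0.004]
ft_force: [1.2, -0.3, 0.2]
grip_width: 0.085
```

>>> {"method": "apply_moves", "body": {
  "targets": [
    [[0.03,-0.03,0],[0,0,0]],
    [[0.06,-0.06,0],[0,0,0]],
    [[0.09,-0.09,0],[0,0,0]],
    [[0.12,-0.12,0],[0,0,0]],
    [[0.145,-0.15,0],[0,0,0]]
  ]
}}

```text
time_s: 36.08
eef_pos: [0.5663, -0.1028, 0.2187]
tcp_rot: [-0.0, 1.0, 0.0, -0.002]
ft_force: [1.0, 0.2, 0.5]
grip_width: 0.0852
```

>>> {"method": "apply_moves", "body": {
  "targets": [
    [[0.015,-0.03,0],[0,0,0]],
    [[0.02,-0.06,0],[0,0,0]],
    [[0.02,-0.085,0],[0,0,0]],
    [[0.02,-0.085,0],[0,0,0]],
    [[0.02,-0.085,0],[0,0,0]]
  ]
}}

```text
time_s: 36.5
eef_pos: [0.5843, -0.1894, 0.218]
tcp_rot: [0.0, 1.0, -0.003, -0.003]
ft_force: [0.2, 0.2, 0.4]
grip_width: 0.0857
```

```bash
python3 - <<'E'
from h import *
s=manip.get_state();p,R=T();print(p,R[:,0],s['q'],s['ft_force'])
f=snap('wrist','w20.png');snap('scene','s15.png')
E
```

```text
[ 0.5843 -0.1894  0.218 ] [ 1.     -0.0053 -0.0062] [ 0.5576  0.5369 -0.4133  1.4358  0.2219  1.221   0.1134] [0.1673 0.209  0.3895]
```

View pics/w20.png

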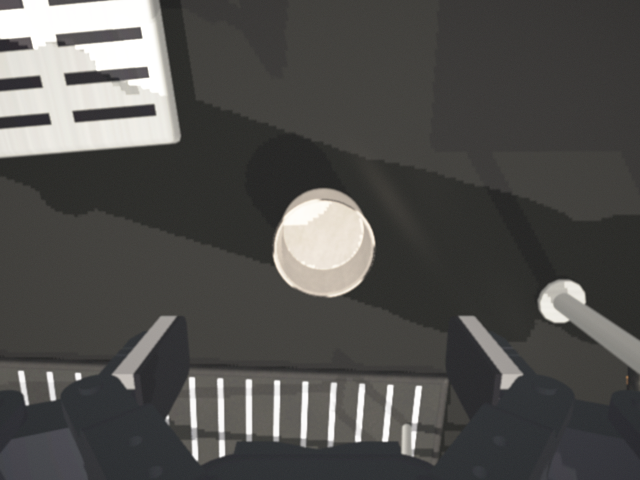

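View pics/s15.png

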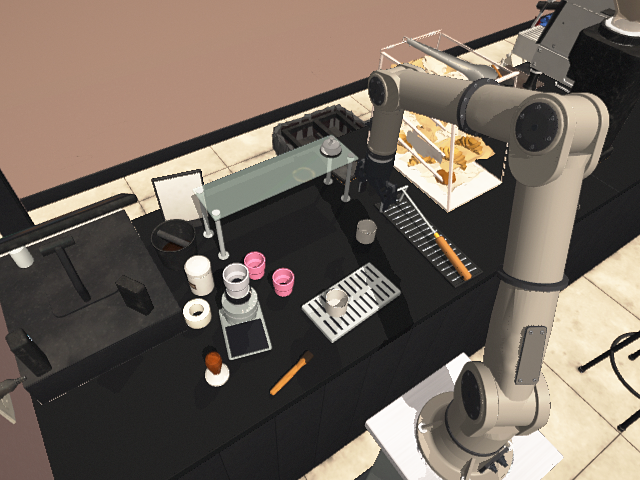

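```bash
python3 - <<'E'
from h import *
f=load('w20');print(onz(f,324.5,247.5,.05),onz(f,274,247,.05),onz(f,375,247,.05),onz(f,324,199,.05),onz(f,324,297,.05))
E
```

```text
[ 0.5876 -0.1874  0.05  ] [ 0.5586 -0.187   0.05  ] [ 0.6166 -0.1872  0.05  ] [ 0.5874 -0.1594  0.05  ] [ 0.5873 -0.2178  0.05  ]
```

Cup at (0.5876, -0.188), 58 mm across: as expected.

>>> {"method": "apply_moves", "body": {
  "targets": [
    [[0.003,0.001,-0.04],[0,0,0]],
    [[0.003,0.001,-0.08],[0,0,0]],
    [[0.003,0.001,-0.11],[0,0,0]],
    [[0.003,0.001,-0.128],[0,0,0]],
    [[0.003,0.001,-0.128],[0,0,0]]
  ]
}}

```text
time_s: 37.02
eef_pos: [0.5846, -0.1826, 0.0867]
tcp_rot: [-0.002, 1.0, 0.002, -0.007]
ft_force: [-1.1, -0.2, -0.9]
grip_width: 0.0858
```

>>> {"method": "apply_moves", "body": {
  "targets": [
    [[0,0,0],[0,0,0]],
    [[0,0,0],[0,0,0]],
    [[0,0,0],[0,0,0]],
    [[0,0,0],[0,0,0]],
    [[0,0,0],[0,0,0]]
  ],
  "jaw": 0
}}

```text
time_s: 37.43
eef_pos: [0.5903, -0.1856, 0.0947]
tcp_rot: [0.0, 1.0, -0.0, 0.001]
ft_force: [0.5, 0.7, 6.2]
grip_width: 0.0557
```

>>> {"method": "apply_moves", "body": {
  "targets": [
    [[0,0,0.03],[0,0,0]],
    [[0,0,0.06],[0,0,0]],
    [[0,0,0.09],[0,0,0]],
    [[0,0,0.09],[0,0,0]]
  ]
}}

```text
time_s: 37.77
eef_pos: [0.5923, -0.1864, 0.1896]
tcp_rot: [0.002, 1.0, -0.0, 0.005]
ft_force: [0.9, 0.2, -0.2]
grip_width: 0.0557
```

```bash
python3 - <<'E'
from h import *
s=manip.get_state();p,R=T();print(p,R[:,0],s['ft_force'])
f=snap('wrist','w21.png')
E
```

```text
[ 0.5923 -0.1864  0.1896] [ 0.9999 -0.0007  0.0102] [ 0.9483  0.2146 -0.1818]
```

View pics/w21.png

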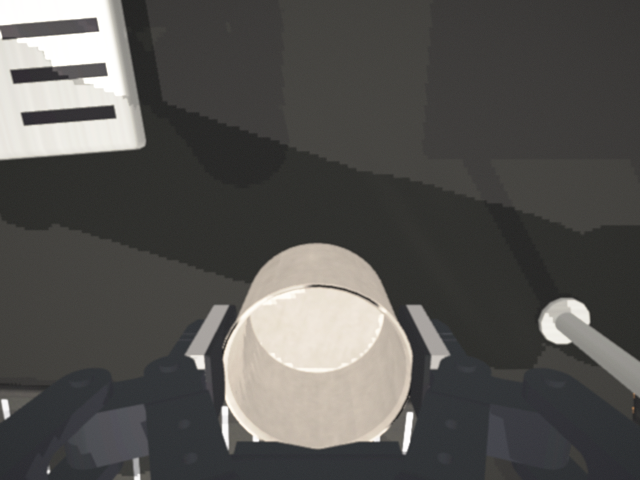

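>>> {"method": "apply_moves", "body": {
  "targets": [
    [[-0.03,0.02,0.01],[0,0,0]],
    [[-0.06,0.04,0.01],[0,0,0]],
    [[-0.09,0.065,0.01],[0,0,0]],
    [[-0.12,0.09,0.01],[0,0,0]],
    [[-0.15,0.11,0.01],[0,0,0]]
  ]
}}

```text
time_s: 38.23
eef_pos: [0.4358, -0.0738, 0.1907]
tcp_rot: [-0.001, 1.0, 0.0, -0.003]
ft_force: [0.5, 0.2, 0.3]
grip_width: 0.0557
```

>>> {"method": "apply_moves", "body": {
  "targets": [
    [[-0.015,0.005,0],[0,0,0]],
    [[-0.015,0.005,-0.02],[0,0,0]],
    [[-0.015,0.005,-0.05],[0,0,0]],
    [[-0.015,0.005,-0.07],[0,0,0]],
    [[-0.015,0.005,-0.07],[0,0,0]]
  ]
}}

```text
time_s: 38.65
eef_pos: [0.419, -0.0705, 0.1179]
tcp_rot: [-0.001, 1.0, -0.0, -0.007]
ft_force: [-0.3, -0.5, -1.1]
grip_width: 0.0562
```

>>> {"method": "apply_moves", "body": {
  "targets": [
    [[0,0,0],[0,0,0]],
    [[0,0,0],[0,0,0]],
    [[0,0,0],[0,0,0]]
  ]
}}

```text
time_s: 38.9
eef_pos: [0.4244, -0.0709, 0.1231]
tcp_rot: [0.0, 1.0, -0.0, -0.0]
ft_force: [0.3, -0.9, -0.6]
grip_width: 0.0562
```

>>> {"method": "apply_moves", "body": {
  "targets": [
    [[0.002,0,-0.003],[0,0,0]],
    [[0.002,0,-0.006],[0,0,0]],
    [[0.002,0,-0.009],[0,0,0]],
    [[0.002,0,-0.009],[0,0,0]]
  ]
}}

```text
time_s: 39.23
eef_pos: [0.4254, -0.0709, 0.1127]
tcp_rot: [0.0, 1.0, -0.0, -0.002]
ft_force: [-0.0, 0.3, -1.6]
grip_width: 0.0558
```

>>> {"method": "apply_moves", "body": {
  "targets": [
    [[0,0,-0.001],[0,0,0]],
    [[0,0,-0.002],[0,0,0]],
    [[0,0,-0.002],[0,0,0]]
  ]
}}

```text
time_s: 39.48
eef_pos: [0.4255, -0.0708, 0.1126]
tcp_rot: [0.001, 1.0, -0.0, -0.002]
ft_force: [-6.0, 0.3, 15.0]
grip_width: 0.0561
```

>>> {"method": "apply_moves", "body": {
  "targets": [
    [[0,0,0.001],[0,0,0]],
    [[0,0,0.001],[0,0,0]],
    [[0,0,0.001],[0,0,0]],
    [[0,0,0.001],[0,0,0]],
    [[0,0,0.001],[0,0,0]]
  ],
  "jaw": 1
}}

```text
time_s: 39.9
eef_pos: [0.4251, -0.0708, 0.1117]
tcp_rot: [-0.0, 1.0, -0.0, -0.002]
ft_force: [-0.5, 1.3, -0.3]
grip_width: 0.0856
```

>>> {"method": "apply_moves", "body": {
  "targets": [
    [[0,0,0.02],[0,0,0]],
    [[0,0,0.05],[0,0,0]],
    [[0,0,0.09],[0,0,0]],
    [[0,0,0.13],[0,0,0]],
    [[0,0,0.17],[0,0,0]]
  ]
}}

```text
time_s: 40.32
eef_pos: [0.4247, -0.0706, 0.2834]
tcp_rot: [-0.0, 1.0, -0.0, -0.002]
ft_force: [1.2, 0.6, -0.6]
grip_width: 0.0858
```

>>> {"method": "apply_moves", "body": {
  "targets": [
    [[-0.02,-0.04,0.02],[0,0,0]],
    [[-0.03,-0.08,0.04],[0,0,0]],
    [[-0.04,-0.11,0.06],[0,0,0]],
    [[-0.04,-0.11,0.06],[0,0,0]],
    [[-0.04,-0.11,0.06],[0,0,0]]
  ]
}}

```text
time_s: 40.73
eef_pos: [0.3848, -0.1842, 0.3432]
tcp_rot: [0.001, 1.0, -0.004, -0.0]
ft_force: [0.9, 0.5, -1.5]
grip_width: 0.0855
```

```bash
python3 - <<'E'
from h import *
s=manip.get_state();print(s['eef_pos'],s['ft_force'],s['q'],s['time_s'])
f=snap('scene','s16.png');g=snap('side','d16.png')
cv2.imwrite('pics/s16z.png',cv2.resize(f['pixels'][140:400,170:490,::-1],(738,600),interpolation=cv2.INTER_CUBIC))
cv2.imwrite('pics/d16z.png',cv2.resize(g['pixels'][140:380,190:510,::-1],(800,600),interpolation=cv2.INTER_CUBIC))
E
```

```text
[ 0.3848 -0.1842  0.3432] [ 0.9348  0.4762 -1.4565] [ 0.7732  0.0518 -0.384   1.7318  0.0224  1.3615  0.3771] 40.7333
```

View pics/s16z.png

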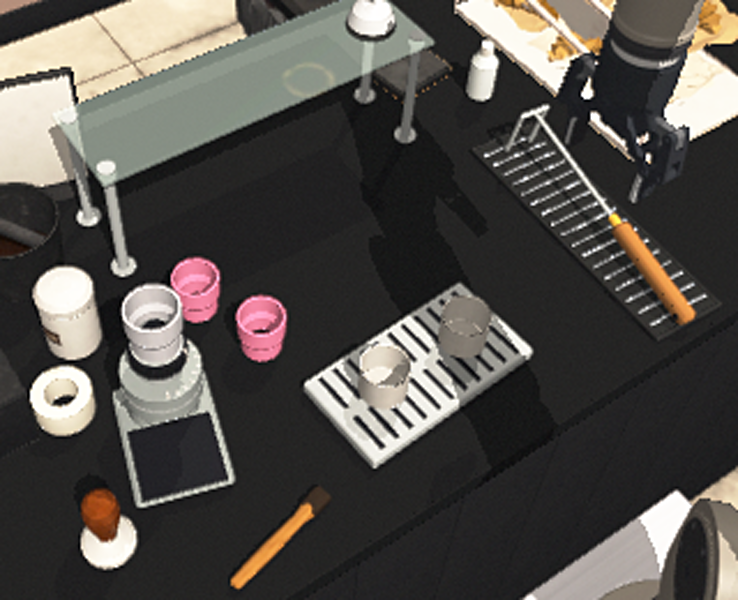

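View pics/d16z.png

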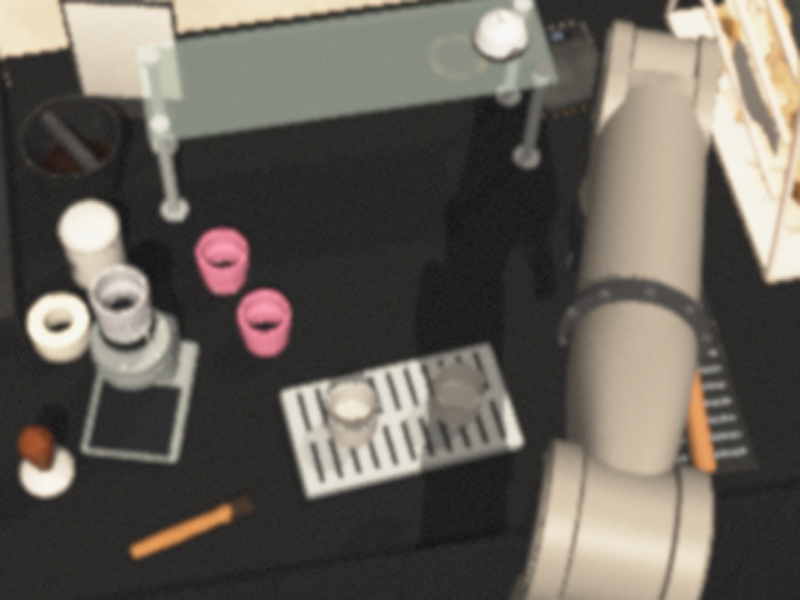

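```bash
python3 - <<'E'
from h import *
f=load('s16')
for k in (3,4,5):
    a=np.radians(162.5+15*k); p=proj(f,[.513+.031*np.cos(a),.275+.031*np.sin(a),.1635]); print(k,p,(p-[210,270])*12)
im=f['pixels'][270:320,210:270,::-1]
cv2.imwrite('pics/s16r.png',cv2.resize(im,(720,600),interpolation=cv2.INTER_CUBIC))
E
```

```text
3 [249.0775 296.422 ] [468.9299 317.0638]
4 [250.6007 293.7293] [487.208  284.7522]
5 [251.2485 290.8697] [494.9825 250.436 ]
```

View pics/s16r.png

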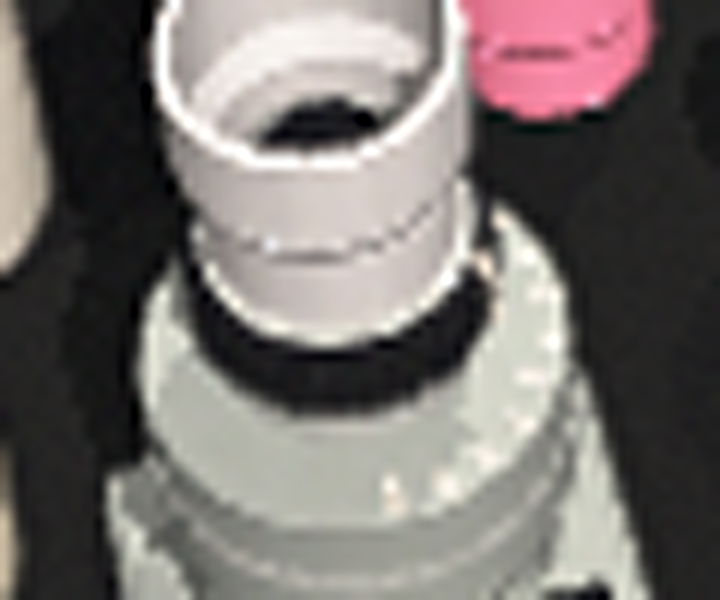

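```bash
python3 -c "
from workcell import manip
print(manip.hand_in())"
```

```text
the job is handed in; nothing more can be done
None
```

The job is done and handed in at about 41 s of the 210 s allowed; no verdict was reported.

- **Drawing out:** Two cups were present and the third was absent. I hooked the right cup, the hopper and the left cup out in turn, touching none of them with anything else first. The hook went back onto its rubber mat at the pose it came from.
- **Ring:** It started at click 5. I turned it clockwise to the hard stop, where the wrist torque rose to 1.7 N m, then backed it off four clicks. The close view after release put the index at about 61.5°, against 60° for mark 4.
- **Hopper:** It went over the throat with no side contact and met the shoulder at the expected height, with an 11 N push. The rim then showed within a pixel of where a seated hopper should be.
- **Cups:** Both stand upright on the slotted tray. The right cup had been knocked about 4 cm aside during the run, so I measured it again before grasping.
- **Other things:** The last scene and side pictures show the pink hoppers, shaker, stickers, tamper and bell where they were.

**Weaker check:** after the hopper went on, I could only see the ring index coarsely from the scene camera. It agrees with click 4.

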